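Turn the valve blocks out of the foam onto the scanner

ROBOT

A 6-joint arm with a two-finger parallel gripper is mounted at the origin on the work surface. World frame = base frame: x ahead of the robot, y to its left, z up, the work surface at z = 0. Lengths are in m, angles in rad, forces in N, time in s.
With the tool pointing down it reaches from about 0.275 to 1 m from the base axis. Payload 8.4 kg.
Tool frame: the origin (TCP) lies at the very end of the fingers, on their centre line; the grasp point (between the pads) lies 19 mm behind it; z points along the fingers, y is the line along which they close (so a half turn about z gives the same grasp; the last joint's range is limited). The gripper opens to 85 mm and grips with 20 to 120 N. Pads are 22 mm wide; open, the fingers measure 114 mm over their backs; the gripper's body (76 mm by 85 mm) begins 54 mm behind the grasp point. The pads swing forward as they close: fully open they stand 13 mm farther back than shut.
Start: joints at [-1.244, 0.353, 1.633, -0, 1.155, -0.002], TCP at [0.202, -0.592, 0.231] pointing down, gripper open.
Joint ranges: [-2.63, 2.63], [-0.92, 2.1], [0.06, 2.66], [-1.3, 4.44], [0, 2.69], [-3.02, 3.02]. Speed limits (rad/s): [2.22, 2.22, 2.79, 3.14, 3.14, 3.14].

INTERFACE

Orientations are given as [roll, pitch, yaw] about the fixed x, y, z axes, in that order (R = Rz(yaw) Ry(pitch) Rx(roll)).
In Python, from bench import readout, optics, ctrl, models gives the robot as it stands.
- The arm moves only by the tool carry_out, never from a script. Its argument "motion" is a list of rows, each a list of 5 numbers: the shift along the tool's x, y, z in m, then the turn about the tool's z in degrees, then the opening, from 0 (shut) to 1 (fully open). In form: [[dx, dy, dz, twist, gripper], ...]. A call has 1 to 20 rows; each row shifts and turns the commanded pose from where the row before left it, along the tool's axes as they then stand; what a row does not reach is not made up. A row lasts 1/12 s, in which the tool goes at most 41.7 mm and 7.16 degrees, less where a joint would pass 70% of its speed; a pose out of reach is approached as far as the arm can. A call with a gripper value outside its range is refused whole. The fingers move at their own pace and stop on an object; the grip force is fixed at half the most. Time passes only in rows, so rows that do not move let the fingers close. It gives the time, the measured TCP pose, the force, the opening and the grip force at its end, in the units of the state.
- readout.read_state(): the state, without advancing time (a new reading comes with each control period).
- optics.read_camera(name): name is "side" or "top"; returns a dict with "pixels" (480x640x3 uint8, red, green, blue), "fov_y" (degrees; the focal length in pixels is half the picture's height over the tangent of half this angle, whatever the lens; pixels are square), "cx", "cy" (the principal point, pixels), "rvec" (rotation vector, rad) and "tvec" (3), from world to camera coordinates, as OpenCV has them. Camera axes: x right, y down, z forward; pixel columns grow to the right and rows downward; lengths in m; the calibration is good to about 2 mm. A picture is of the moment at which its call begins. There is no depth.
- ctrl.job_done(): hands the job in; it is judged then, once.
Trained networks look in a picture, given as the dict that the camera call returned (one of the last four; its "shot" number tells which), for a name from the list of things; names that differ only in an ending like _2 or _b are one class to them, and where a whole thing is asked for, a point or a joint stands for the part that bears it (a point fixed in the world has none). Each returns a list of dicts, best first, with "conf" (0 to 1); they miss things now and then, are a little off and sometimes report something else, mostly with a low value. They report only what shows in the picture. A call takes as long as a camera call. They do not tell look-alikes from the thing itself.
- models.regions_of(query, picture): "pixels" (480x640 bool, what is visible of it).
- models.tip_of(query, picture): "point" ([x, y, z] in m, in world coordinates, good to about 4 mm: a listed point, or the origin of a listed thing).
The state is a dict: "t": time; "joints": joint angles; "qd": joint speeds; "effort": joint torques, N m; "position": TCP position; "tool_rot": TCP orientation; "force": force on the tool from outside, world axes, zero at the start; "wrist_torque": the same for the moment, N m; "grip_width": opening from 0.0 (shut) to 1.0 (fully open); "gripper_force": force on a finger pad.
Only numpy, scipy, OpenCV 4.12 (cv2) and the standard library are available. Lean on these libraries where they do the work, as an engineer would, in place of code of your own. Each camera call takes 0.05 s, during which the arm holds its last target. There are 200 camera calls.

TASK

Slide the scanner's amber hood right back off the glass. Tilt every valve block out of the foam case, free end first, turn it over and lay it flat with its ports down and wholly on the glass, none on another. With all of them there, push the hood shut until its catch clicks; leave the other things on the bench where they are.

Things in the scene. Friction and masses are not known exactly. Their poses are not given: they have to be found in the camera images.
- scanner: Bench profile scanner, fixed (sizes in mm): white box 240 (x) x 670 (y) x 60 high, its flat top the deck, glass let in flush in the -y half. Origin under its middle at bench height, y along its length. Rails 14 wide, 10 high along both long sides of the deck (inner faces 94 either side of the middle). A fixed end panel 216 wide, 62 high crosses the deck at y = -334 to -322.
- glass (a point): Middle of the scanner's dark glass, on its top surface, 60 above the bench, axes as the scanner's. The glass measures 160 (x) x 264 (y).
- hood (a joint): Travel of the hood along the scanner's +y, m: 0 = shut against the end panel over all the glass, 0.330 = right back at its stop, its leading edge 31 mm clear of the glass. Stays where left (2 N friction, 0.9 kg); starts partly open.
- catch_roller (a point): Spring roller in a black bracket in the middle of the end panel (bracket top 104 above the deck). Shutting the hood, a hump on the tongue that juts 26 from the middle of the hood's leading edge (height 123 to 131 above the bench) passes under this roller over the last 17 mm: up to about 10 N, passed at 8 mm, then it snaps home to 0 by itself.
- hood_grip (a point): Middle of the hood's handle: steel bar 12 thick, 100 long between two posts, along the scanner's x, 163 above the bench, 37 above the hood's roof, free beneath. The amber see-through hood is a tunnel 216 wide (x), 305 long (y), roof top 126 above the bench, both ends open, passing over things up to 60 high on the glass; the handle is 55 behind its leading (-y) edge.
- case: Grey case fixed on the bench, mm: 194 (x) x 190 (y) x 46 high, origin under its middle, with foam cutouts two by two: middles at x = -36.5 or 36.5, y = -39.5 or 39.5, floors 16 above the bench. Each block lies along the case's y. Its end toward the middle of the case (heel) is free for fingers: wells over 30 wide, open down to the floor, on both sides of its heel half.
- foam_lip (a point): Middle of one of the two foam lips along the case's outer -y and +y edges. Each overlaps the outer ends (toes) of its blocks by 4.5; underside 26, top 35 above the cutout floor. Below: toe wall 3 beyond the block, cheeks 26 high at 1.5 beside its last 23.
- foam_stop (a point): Middle of the case, on the bench. Between facing heels stands a foam stop 34 wide, 8 high, 2 from each heel. So a block comes neither straight up nor straight out: raise its heel about 20 degrees, then draw it out heelwards and up.
- block1: Sizes in mm. Aluminium valve block 60 (x) x 40 (y) x 24 (z) mm, about 0.12 to 0.2 kg; may be absent. Origin in the middle of its plain face; z points out of the other face, the one with the ports (dark round holes ringed in steel). At the start it lies in its cutout ports up (z up), its x axis toward the heel end. It stands steadily on any face.
- block2: Sizes in mm. Aluminium valve block 60 (x) x 40 (y) x 24 (z) mm, about 0.12 to 0.2 kg; may be absent. Origin in the middle of its plain face; z points out of the other face, the one with the ports (dark round holes ringed in steel). At the start it lies in its cutout ports up (z up), its x axis toward the heel end. It stands steadily on any face.
- block3: Sizes in mm. Aluminium valve block 60 (x) x 40 (y) x 24 (z) mm, about 0.12 to 0.2 kg; may be absent. Origin in the middle of its plain face; z points out of the other face, the one with the ports (dark round holes ringed in steel). At the start it lies in its cutout ports up (z up), its x axis toward the heel end. It stands steadily on any face.
- block4: Sizes in mm. Aluminium valve block 60 (x) x 40 (y) x 24 (z) mm, about 0.12 to 0.2 kg; may be absent. Origin in the middle of its plain face; z points out of the other face, the one with the ports (dark round holes ringed in steel). At the start it lies in its cutout ports up (z up), its x axis toward the heel end. It stands steadily on any face.
- spanner: Bystander: steel spanner lying on the bench; origin at its underside.
- caliper: Bystander: digital caliper lying on the bench, about 200 long; origin at its underside.
- ring_gauge: Bystander: steel ring gauge, 64 dia x 20 high; origin at its underside.
There are look-alikes about, which are no part of the job. What is shaped like the block1 but green is not meant.

How it is judged:
By the outcome, as a careful person would: the job done as asked, in the order asked, and still so for the second after the job is handed in, with the robot touching nothing.
Of block1, block2, block3, block4 only 2 to 3 are there at a start; the rules pass over those that are not, and their reading is None.
At some moment in a run one of block1, block2, block3, block4 may be knocked a few centimetres aside while the robot is not near it.
Once in a run the grip may slacken for a moment while it holds something.
It also fails if it takes over 210 s, if anything falls off the work surface, if the arm or the gripper's body presses on something with over 40 N, if the wrist force passes 120 N, or if a joint passes its speed limit or range.

## Working session

There is one attempt and no reset: what is moved stays moved. The work goes in short steps, Python scripts to look and compute and a tool call to move; the robot and the scene stay as the last step left them, time stands still between calls to the robot, and variables do not carry over. Pictures are saved under pics/ and viewed, at most 14 in all, crops included, and the job is handed in when it is done.

Besides the shell and the picture viewer there is one more tool, called after ">>>" as name(argument=value, ...), one argument or row to a line, values as JSON. carry_out: Moves the arm, as the interface text tells. Its arguments: {"type":"object","properties":{"motion":{"type":"array"}},"required":["motion"]}

```bash
ls; mkdir -p pics
python3 - <<'E'
from bench import readout, optics, models
import cv2
print(readout.read_state())
for n in ("top","side"):
    p=optics.read_camera(n); cv2.imwrite(f"pics/{n}0.png",p["pixels"][:,:,::-1])
    print({k:v for k,v in p.items() if k!="pixels"})
    for q in "scanner glass hood_grip catch_roller case foam_lip foam_stop block1 spanner caliper ring_gauge".split():
        print(n,q,[(d["point"],d["conf"]) for d in models.tip_of(q,p)])
E
```

```text
pics
{'t': 0.0, 'joints': array([-1.24441530e+00,  3.53628982e-01,  1.63418929e+00, -1.42469701e-05,
        1.15520016e+00, -2.40910310e-03]), 'qd': array([-2.47319307e-04, -6.54132595e-05,  1.41030577e-03,  3.15642648e-04,
       -1.03540006e-03, -2.13139510e-04]), 'effort': array([-9.66705411e-04, -6.05260777e+01, -3.42074561e+01, -1.40135476e-04,
        9.29710484e-03, -1.76953159e-05]), 'position': array([ 0.20163891, -0.59104322,  0.23055006]), 'tool_rot': array([-3.14016684e+00,  9.59109157e-06,  3.28795894e-01]), 'force': array([-0.58678462, -1.19733491,  0.13739194]), 'wrist_torque': array([0.00090674, 0.03908934, 0.0217999 ]), 'gripper_force': 0.0, 'grip_width': 1.0011352143432906}
{'fov_y': 46.33942170423166, 'cx': 318.0166449140277, 'cy': 244.54006905895815, 'rvec': array([ 2.12770061, -2.16430922,  0.16783655]), 'tvec': array([-0.12150068,  0.5439226 ,  1.2941466 ]), 'shot': 1}
top scanner [([0.5587, 0.2697, 0.0005], 0.6)]
top glass [([0.5431, 0.1193, 0.0641], 0.62), ([0.3221, 0.2859, -0.0003], 0.16)]
top hood_grip [([0.5493, 0.1442, 0.1662], 0.67)]
top catch_roller [([
[... 794 characters left out ...]
nner [([0.558, 0.27, 0.0028], 0.85)]
side glass [([0.5466, 0.1236, 0.0562], 0.7)]
side hood_grip [([0.5467, 0.1478, 0.1641], 0.67)]
side catch_roller [([0.53, -0.0578, 0.1368], 0.61)]
side case [([0.5525, -0.3273, 0.0034], 0.95)]
side foam_lip [([0.5659, -0.4022, 0.0551], 0.72)]
side foam_stop [([0.544, -0.3262, 0.0038], 0.57)]
side block1 [([0.5901, -0.3586, 0.0137], 0.79), ([0.4917, -0.5301, 0.0005], 0.75), ([0.6257, -0.5237, 0.0015], 0.71), ([0.524, -0.3755, 0.0164], 0.61), ([0.7394, -0.3807, 0.0012], 0.6), ([0.5529, -0.3282, 0.0017], 0.51)]
side spanner []
side caliper [([0.3174, 0.2839, -0.0001], 0.59)]
side ring_gauge [([0.3158, -0.2922, 0.0018], 0.68), ([0.5456, 0.1212, 0.058], 0.27)]
```

View pics/top0.png

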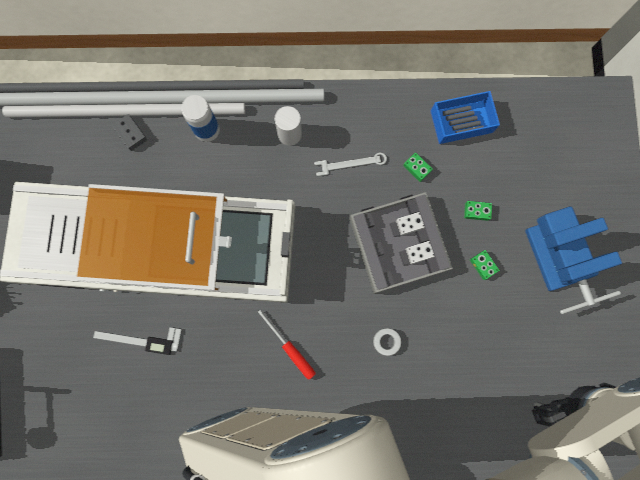

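View pics/side0.png

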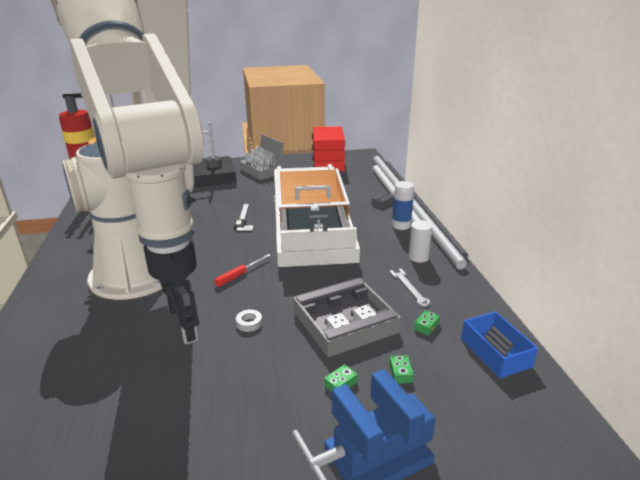

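Both pictures show two white blocks, in the right (-y) row of the case at top px (410,223) and (420,252). The hood is partly open with its handle at (190,237). The three green blocks are outside the case.

```bash
cat > h.py <<'E'
import numpy as np, cv2
from bench import readout, optics, models
from scipy.optimize import least_squares
def proj(p,P):
    f=240/np.tan(np.radians(p["fov_y"]/2)); K=np.array([[f,0,p["cx"]],[0,f,p["cy"]],[0,0,1]])
    return cv2.projectPoints(np.atleast_2d(P).astype(float),p["rvec"],p["tvec"],K,None)[0][:,0]
def unproj(p,uv,z):
    f=240/np.tan(np.radians(p["fov_y"]/2)); R=cv2.Rodrigues(p["rvec"])[0]
    C=-R.T@p["tvec"]; d=R.T@np.array([(uv[0]-p["cx"])/f,(uv[1]-p["cy"])/f,1]); return C+d*(z-C[2])/d[2]
def T(pose,L):
    L=np.atleast_2d(L).astype(float); c,s=np.cos(pose[2]),np.sin(pose[2])
    return np.c_[pose[0]+c*L[:,0]-s*L[:,1],pose[1]+s*L[:,0]+c*L[:,1],L[:,2]]
def fit(obs,init):  # obs: list of (local xy, world xy)
    l=np.array([o[0] for o in obs]); w=np.array([o[1] for o in obs])
    return least_squares(lambda x:(T(x,np.c_[l,0*l[:,:1]])[:,:2]-w).ravel(),init,loss="soft_l1",f_scale=.004).x
def st():
    s=readout.read_state(); print("t%.1f"%s["t"],"pos",s["position"].round(4),"yaw %.2f"%np.degrees(s["tool_rot"][2]),"rp",np.degrees(s["tool_rot"][:2]).round(1),"F",s["force"].round(1),"M",s["wrist_torque"].round(2),"w %.3f gf %.0f"%(s["grip_width"],s["gripper_force"])); return s
def save(p,name,crop=None,k=1,pts=[]):
    im=p["pixels"][:,:,::-1].copy()
    if crop: x0,y0,x1,y1=crop
    else: x0,y0,x1,y1=0,0,640,480
    im=cv2.resize(im[y0:y1,x0:x1],None,fx=k,fy=k,interpolation=cv2.INTER_CUBIC)
    for L in pts: 
        uv=proj(p,L); cv2.polylines(im,[np.int32(((uv-[x0,y0]+.5)*k).round())],False,(255,0,255),1)
    cv2.imwrite("pics/"+name,im)
def rect(pose,x,y,z,hx,hy): return T(pose,[[x-hx,y-hy,z],[x+hx,y-hy,z],[x+hx,y+hy,z],[x-hx,y+hy,z],[x-hx,y-hy,z]])
E
python3 - <<'E'
from h import *
S=[];C=[];H=[];ims=[]
for i in range(3):
  for n in ("top","side"):
    p=optics.read_camera(n); ims.append(p)
    g=lambda q:[np.array(d["point"]) for d in models.tip_of(q,p) if d["conf"]>.45]
    for q,l in (("scanner",(0,0)),("glass",(0,-.155)),("catch_roller",(0,-.322))):
        S+=[(l,a[:2]) for a in g(q)[:1]]
    H+=[a for a in g("hood_grip")[:1]]
    for a in g("case")[:1]+g("foam_stop")[:1]: C.append(((0,0),a[:2]))
    for a in g("foam_lip"): C.append(((0,-.075 if a[1]<-.33 else .075),a[:2]))
    for a in g("block1"):
        for x in (-.0365,.0365):
            if np.hypot(*(T([.547,-.328,.262],[[x,-.0395,0]])[0,:2]-a[:2]))<.015: C.append(((x,-.0395),a[:2]))
s=fit(S,[.558,.27,-.09]); c=fit(C,[.547,-.328,.262])
print("scanner",s,"case",c); print("hood",np.mean(H,0),np.std(H,0))
for nm,O,x in (("S",S,s),("C",C,c)):
    for l in sorted(set(o[0] for o in O)): 
        w=np.array([o[1] for o in O if o[0]==l]); print(nm,l,len(w),((w.mean(0)-T(x,[[*l,0]])[0,:2])*1000).round(1),(w.std(0)*1000).round(1))
p=ims[-2]
L=[rect(c,0,0,.046,.097,.095),rect(c,-.0365,-.0395,.04,.02,.03),rect(c,.0365,-.0395,.04,.02,.03)]
save(p,"c1.png",(330,180,470,305),5,L)
save(p,"s1.png",(0,170,310,310),2.5,[rect(s,0,0,.06,.12,.335),rect(s,0,-.155,.06,.08,.132)])
E
```

```text
scanner [ 0.55751897  0.26984601 -0.09291123] case [ 0.54682983 -0.32765485  0.26418264]
hood [0.54751667 0.1433     0.16295   ] [0.00087066 0.00140475 0.00247437]
S (0, -0.322) 5 [  2.9 -61.2] [  8.1 108.6]
S (0, -0.155) 6 [-0.2  7.9] [1.8 0.6]
S (0, 0) 6 [ 0.3 -0.7] [0.8 1.8]
C (-0.0365, -0.0395) 6 [ 0.9 -1. ] [1.7 1.4]
C (0, -0.075) 7 [-5.3  3.5] [15.1  8.5]
C (0, 0) 10 [0.7 0.6] [3.  1.8]
C (0.0365, -0.0395) 6 [-1.1 -0.7] [1.5 1. ]
```

View pics/c1.png

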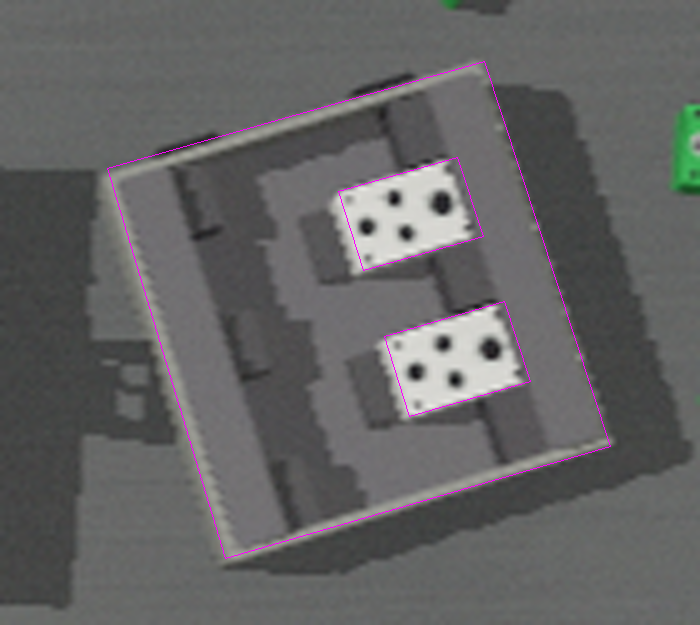

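View pics/s1.png

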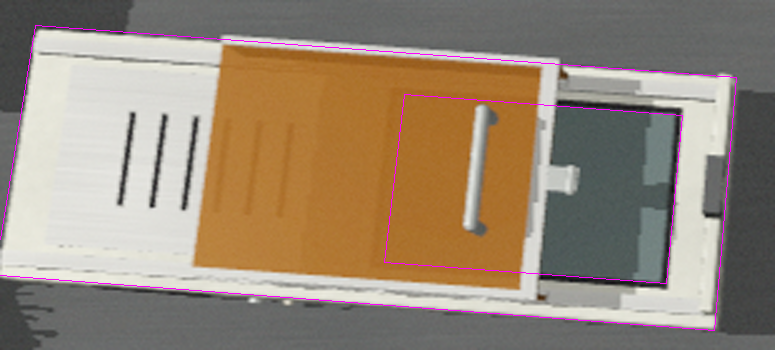

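The pink outlines match the case, both blocks and the scanner to about 1 px, so the poses are good. Next is the hood.

```bash
cat >> h.py <<'E'
S=[.5575,.2698,-.0929]; C=[.5468,-.3277,.2642]
def sc(x,y,z): return T(S,[[x,y,z]])[0]
def ca(x,y,z): return T(C,[[x,y,z]])[0]
def d(a,b,yaw): # tool-frame shift from a to b at yaw (deg)
    w=np.radians(yaw); v=np.asarray(b)-a; return np.round([v[0]*np.cos(w)+v[1]*np.sin(w),v[0]*np.sin(w)-v[1]*np.cos(w),-v[2]],4)
E
python3 - <<'E'
from h import *
s=st(); H=np.array([.5475,.1433,.144]); print(d(s["position"],H,-5.32))
c,w=np.cos(S[2]),np.sin(S[2]); v=H[:2]-S[:2]; print("handle local",c*v[0]+w*v[1],-w*v[0]+c*v[1])
E
```

```text
t3.9 pos [ 0.2018 -0.5915  0.2313] yaw 18.84 rp [180.  -0.] F [0.6 0.1 0.3] M [-0.03 -0.01  0.01] w 1.000 gf 0
[ 0.2761 -0.7637  0.0873]
handle local 0.0017780744361823413 -0.12688218334856707
```

>>> carry_out(
  motion=[
    [0,0,-0.01,6.04,1],
    [0,0,-0.01,6.04,1],
    [0,0,0,6.04,1],
    [0,0,0,6.04,1],
    [0.0138,-0.0382,0,0,1],
    [0.0138,-0.0382,0,0,1],
    [0.0138,-0.0382,0,0,1],
    [0.0138,-0.0382,0,0,1],
    [0.0138,-0.0382,0,0,1],
    [0.0138,-0.0382,0,0,1],
    [0.0138,-0.0382,0,0,1],
    [0.0138,-0.0382,0,0,1],
    [0.0138,-0.0382,0,0,1],
    [0.0138,-0.0382,0,0,1],
    [0.0138,-0.0382,0,0,1],
    [0.0138,-0.0382,0,0,1],
    [0.0138,-0.0382,0,0,1],
    [0.0138,-0.0382,0,0,1],
    [0.0138,-0.0382,0,0,1],
    [0.0138,-0.0382,0,0,1],
  ],
)

```text
t: 5.57
position: [0.4789, -0.0013, 0.2516]
tool_rot: [-3.142, -0.001, -0.093]
force: [0.6, -0.6, 1.3]
grip_width: 0.997
gripper_force: 0.0
```

>>> carry_out(
  motion=[
    [0.0138,-0.0382,0,0,0.8],
    [0.0138,-0.0382,0,0,0.8],
    [0.0138,-0.0382,0,0,0.8],
    [0.0138,-0.0382,0,0,0.8],
    [0,0,0,0,0.6],
    [0,0,0,0,0.6],
  ],
)

```text
t: 6.07
position: [0.5479, 0.1455, 0.2509]
tool_rot: [3.142, 0.0, -0.09]
force: [0.1, -0.4, -0.7]
grip_width: 0.599
gripper_force: 0.0
```

Run:
```python
from h import *
s=st(); print(d(s["position"],[.5475,.1433,.144],-5.32))
```

```text
t6.1 pos [0.5479 0.1455 0.2509] yaw -5.15 rp [180.   0.] F [ 0.1 -0.4 -0.7] M [-0.01 -0.02 -0.  ] w 0.599 gf 0
[-0.0002  0.0022  0.1069]
```

>>> carry_out(
  motion=[
    [0,0.001,0.02,0,0.6],
    [0,0.001,0.02,0,0.6],
    [0,0,0.02,0,0.6],
    [0,0,0.02,0,0.6],
    [0,0,0.015,0,0.6],
    [0,0,0.012,0,0.6],
    [0,0,0,0,0],
    [0,0,0,0,0],
    [0,0,0,0,0],
    [0,0,0,0,0],
    [0,0,0,0,0],
    [0,0,0,0,0],
  ],
)

```text
t: 7.07
position: [0.5478, 0.1416, 0.1454]
tool_rot: [-3.141, -0.001, -0.093]
force: [-2.4, -1.1, 7.2]
grip_width: 0.119
gripper_force: 58.9
```

>>> carry_out(
  motion=[
    [0,-0.005,0,0,0],
    [0,-0.01,0,0,0],
    [0,-0.012,0,0,0],
    [0,-0.012,0,0,0],
    [0,-0.012,0,0,0],
    [0,-0.012,0,0,0],
    [0,-0.012,0,0,0],
    [0,-0.012,0,0,0],
    [0,-0.012,0,0,0],
    [0,-0.012,0,0,0],
    [0,-0.012,0,0,0],
    [0,-0.012,0,0,0],
    [0,-0.012,0,0,0],
    [0,-0.012,0,0,0],
    [0,-0.01,0,0,0],
    [0,-0.005,0,0,0],
    [0,0,0,0,0],
  ],
)

```text
t: 8.48
position: [0.5632, 0.3166, 0.1454]
tool_rot: [-3.14, -0.0, -0.092]
force: [-5.4, 3.0, 7.1]
grip_width: 0.116
gripper_force: 59.1
```

Run:
```python
from h import *
s=st(); v=s["position"][:2]-S[:2]; c,w=np.cos(S[2]),np.sin(S[2]); print("local",c*v[0]+w*v[1],-w*v[0]+c*v[1])
```

```text
t8.5 pos [0.5632 0.3166 0.1454] yaw -5.27 rp [-179.9   -0. ] F [-5.4  3.   7.1] M [0.35 0.78 0.06] w 0.116 gf 59
local 0.001308813621774661 0.047101151690380955
```

>>> carry_out(
  motion=[
    [0,-0.005,0,0,0],
    [0,-0.004,0,0,0],
    [0,-0.003,0,0,0],
    [0,-0.002,0,0,0],
    [0,-0.002,0,0,0],
    [0,-0.001,0,0,0],
    [0,0,0,0,0],
    [0,0,0,0,0],
  ],
)

```text
t: 9.15
position: [0.5645, 0.3322, 0.1454]
tool_rot: [-3.141, 0.0, -0.093]
force: [-5.1, 0.4, 7.1]
grip_width: 0.115
gripper_force: 59.2
```

>>> carry_out(
  motion=[
    [0,-0.002,0,0,0],
    [0,-0.002,0,0,0],
    [0,0,0,0,0],
    [0,0,0,0,0],
  ],
)

```text
t: 9.48
position: [0.5649, 0.3362, 0.1454]
tool_rot: [-3.141, 0.001, -0.093]
force: [-5.5, 0.5, 8.1]
grip_width: 0.115
gripper_force: 59.2
```

>>> carry_out(
  motion=[
    [0,-0.002,0,0,0],
    [0,-0.002,0,0,0],
    [0,-0.002,0,0,0],
    [0,0,0,0,0],
    [0,0,0,0,0],
  ],
)

```text
t: 9.9
position: [0.565, 0.3384, 0.1454]
tool_rot: [3.136, 0.002, -0.092]
force: [-5.9, -15.9, 15.9]
grip_width: 0.12
gripper_force: 60.1
```

>>> carry_out(
  motion=[
    [0,-0.002,0,0,0],
    [0,-0.002,0,0,0],
    [0,0,0,0,0],
    [0,0,0,0,0],
  ],
)

```text
t: 10.23
position: [0.5649, 0.3385, 0.1453]
tool_rot: [3.129, 0.003, -0.092]
force: [-7.6, -33.8, 21.7]
grip_width: 0.113
gripper_force: 61.2
```

Run:
```python
from h import *
a=np.array([.5645,.333,.24])
for x in (.0365,-.0365):
    g=ca(x,-.0115,.14); print(g, d(a,g,-5.32))
```

```text
[ 0.58503659 -0.32926947  0.14      ] [0.0819 0.6575 0.1   ]
[ 0.51456956 -0.34833247  0.14      ] [0.0135 0.683  0.1   ]
```

>>> carry_out(
  motion=[
    [0,0.003,0,0,0],
    [0,0.003,0,0,0],
    [0,0,0,0,0.5],
    [0,0,0,0,0.5],
    [0,0,0,0,0.5],
    [0,0,-0.02,0,0.5],
    [0,0,-0.025,0,0.5],
    [0,0,-0.025,0,0.7],
    [0,0,-0.025,0,0.7],
    [0,0,0,0,0.7],
  ],
)

```text
t: 11.07
position: [0.5682, 0.3415, 0.2449]
tool_rot: [-3.137, -0.007, -0.092]
force: [0.7, -0.1, 0.3]
grip_width: 0.701
gripper_force: 0.0
```

>>> carry_out(
  motion=[
    [0.00465,0.0392,0,0,0.7],
    [0.00465,0.0392,0,0,0.7],
    [0.00465,0.0392,0,0,0.7],
    [0.00465,0.0392,0,0,0.7],
    [0.00465,0.0392,0,0,0.7],
    [0.00465,0.0392,0,0,0.7],
    [0.00465,0.0392,0,0,0.7],
    [0.00465,0.0392,0,0,0.7],
    [0.00465,0.0392,0,0,0.7],
    [0.00465,0.0392,0,0,0.7],
    [0.00465,0.0392,0,0,0.7],
    [0.00465,0.0392,0,0,0.7],
    [0.00465,0.0392,0,0,0.7],
    [0.00465,0.0392,0,0,0.7],
    [0.00465,0.0392,0,0,0.7],
    [0.00465,0.0392,0,0,0.7],
    [0.00465,0.0392,0,0,0.7],
  ],
)

```text
t: 12.48
position: [0.5827, -0.3331, 0.2389]
tool_rot: [3.141, -0.0, -0.093]
force: [0.0, -0.5, -0.2]
grip_width: 0.704
gripper_force: 0.0
```

>>> carry_out(
  motion=[
    [0,0,0.01,6.96,0.7],
    [0,0,0.01,6.96,0.7],
    [0,0,0.01,6.96,0.7],
    [0,0,0.01,6.96,0.7],
    [0,0,0.01,6.96,0.7],
    [0,0,0.01,6.96,0.7],
    [0,0,0.01,6.96,0.7],
    [0,0,0.01,6.96,0.7],
    [0,0,0.01,6.96,0.7],
    [0,0,0.01,6.96,0.7],
    [0,0,0,0,0.7],
  ],
)

```text
t: 13.4
position: [0.5818, -0.3303, 0.1367]
tool_rot: [3.139, 0.002, -1.313]
force: [0.1, 0.9, 0.3]
grip_width: 0.7
gripper_force: 0.0
```

Run:
```python
from h import *
s=st(); print(d(s["position"],ca(.0365,-.0115,.026),np.degrees(s["tool_rot"][2])))
ps=[optics.read_camera("top") for _ in range(1)]
p=ps[0]
m=[q["point"] for q in models.tip_of("block1",p)]; print(m)
```

```text
t13.4 pos [ 0.5818 -0.3303  0.1367] yaw -75.22 rp [1.799e+02 1.000e-01] F [0.1 0.9 0.3] M [0.03 0.01 0.  ] w 0.700 gf 0
[-0.0002 -0.0034  0.1107]
[[0.49, -0.5354, -0.0026]]
```

>>> carry_out(
  motion=[
    [0,-0.0017,0.02,-0.3,0.7],
    [0,-0.0017,0.02,0,0.7],
    [0,0,0.02,0,0.7],
    [0,0,0.015,0,0.7],
    [0,0,0.012,0,0.7],
    [0,0,0.01,0,0.7],
    [0,0,0.008,0,0.7],
    [0,0,0.006,0,0.7],
    [0,0,0,0,0.7],
  ],
)

```text
t: 14.25
position: [0.5856, -0.3301, 0.0274]
tool_rot: [3.141, 0.001, -1.302]
force: [-0.2, 0.3, -0.4]
grip_width: 0.701
gripper_force: 0.0
```

>>> carry_out(
  motion=[
    [0,0,0,0,0.4],
    [0,0,0,0,0.4],
    [0,0,0,0,0.4],
    [0,0,0,0,0.4],
    [0,0,0,0,0.4],
  ],
)

```text
t: 14.67
position: [0.5866, -0.3306, 0.0293]
tool_rot: [-3.14, -0.001, -1.302]
force: [-0.5, 1.2, 4.8]
grip_width: 0.447
gripper_force: 60.8
```

Run:
```python
from h import *
s=st(); print(d(s["position"],ca(.0365,-.0115,.026),np.degrees(s["tool_rot"][2])))
```

```text
t14.7 pos [ 0.5866 -0.3306  0.0293] yaw -74.61 rp [-1.799e+02 -1.000e-01] F [-0.5  1.2  4.8] M [ 0.11  0.02 -0.01] w 0.447 gf 61
[-0.0017  0.0012  0.0033]
```

>>> carry_out(
  motion=[
    [0.0005,0,-0.0025,0,0.4],
    [0.0005,0,-0.0025,0,0.4],
    [0.0005,0,-0.0025,0,0.4],
    [0.0005,0,-0.0023,0,0.4],
    [0.0005,0,-0.0023,0,0.4],
    [0.0005,0,-0.0022,0,0.4],
    [0.0004,0,-0.0022,0,0.4],
    [0.0004,0,-0.0022,0,0.4],
    [0,0,0,0,0.4],
  ],
)

```text
t: 15.42
position: [0.5865, -0.3343, 0.0472]
tool_rot: [3.141, -0.0, -1.303]
force: [-1.6, -0.7, -9.9]
grip_width: 0.444
gripper_force: 61.6
```

Run:
```python
from h import *
st(); p=optics.read_camera("side"); save(p,"b1.png",(270,250,420,370),5)
```

```text
t15.4 pos [ 0.5865 -0.3343  0.0472] yaw -74.63 rp [180.  -0.] F [-1.6 -0.7 -9.9] M [ 0.22  0.38 -0.09] w 0.444 gf 62
```

View pics/b1.png

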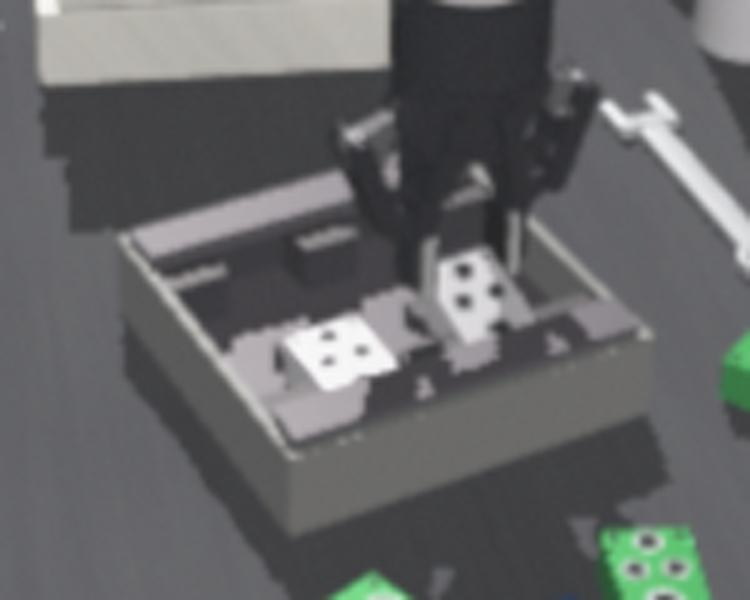

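The block is pivoting in the grip: it's tilted about 20° at crop px (470,290), heel up and toe still under the lip, with about 10 N on the wrist. I'll carry on along the arc.

>>> carry_out(
  motion=[
    [0.001,0,-0.0022,0,0.4],
    [0.0011,0,-0.002,0,0.4],
    [0.0014,0,-0.002,0,0.4],
    [0.0016,0,-0.0019,0,0.4],
    [0.0018,0,-0.0018,0,0.4],
    [0.002,0,-0.0018,0,0.4],
    [0.0022,0,-0.0017,0,0.4],
    [0.0021,0,-0.0017,0,0.4],
    [0,0,0,0,0.4],
  ],
)

```text
t: 16.22
position: [0.5904, -0.3457, 0.0626]
tool_rot: [3.141, 0.002, -1.303]
force: [-2.4, 7.2, -6.2]
grip_width: 0.443
gripper_force: 60.8
```

>>> carry_out(
  motion=[
    [0.0026,0,-0.0016,0,0.4],
    [0.0028,0,-0.0014,0,0.4],
    [0.0029,0,-0.0012,0,0.4],
    [0.003,0,-0.001,0,0.4],
    [0,0,0,0,0.4],
  ],
)

```text
t: 16.63
position: [0.5936, -0.3567, 0.068]
tool_rot: [-3.141, 0.002, -1.303]
force: [-2.8, 8.4, -5.6]
grip_width: 0.437
gripper_force: 60.6
```

Run:
```python
from h import *
st(); p=optics.read_camera("side"); save(p,"b2.png",(270,250,420,370),5)
```

```text
t16.6 pos [ 0.5936 -0.3567  0.068 ] yaw -74.63 rp [-1.8e+02  1.0e-01] F [-2.8  8.4 -5.6] M [1.59 0.43 0.03] w 0.437 gf 61
```

View pics/b2.png

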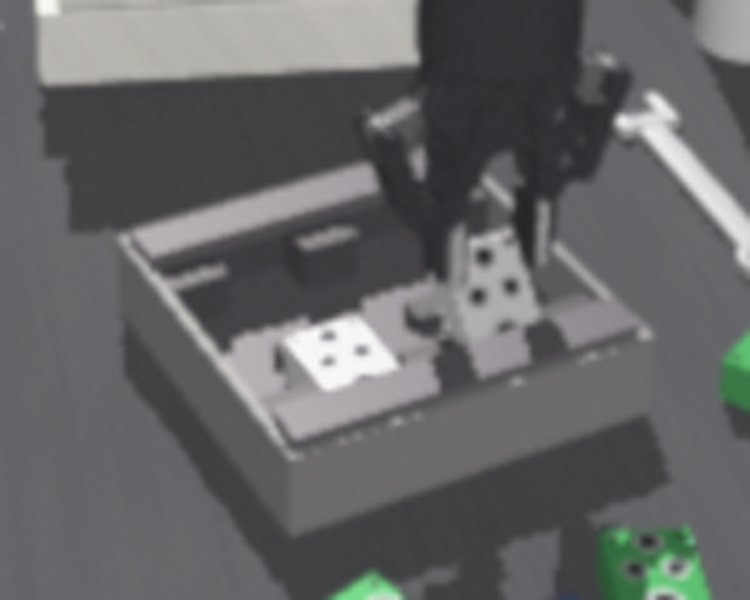

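The block now stands at roughly 60° with its ports towards the lip, at crop px (490,285). I'll continue to vertical.

>>> carry_out(
  motion=[
    [0.0028,0,-0.0006,0,0.4],
    [0.0028,0,-0.0004,0,0.4],
    [0.0027,0,-0.0002,0,0.4],
    [0.0027,0,0,0,0.4],
    [0.0028,0,0.0004,0,0.4],
    [0.0028,0,0.0006,0,0.4],
    [0.0028,0,0.0008,0,0.4],
    [0.0028,0,0.0008,0,0.4],
    [0,0,0,0,0.4],
  ],
)

```text
t: 17.43
position: [0.5996, -0.3784, 0.0669]
tool_rot: [-3.141, 0.001, -1.302]
force: [-3.4, 5.7, -2.2]
grip_width: 0.419
gripper_force: 59.9
```

Run:
```python
from h import *
st(); p=optics.read_camera("side"); save(p,"b3.png",(270,250,420,370),5)
```

```text
t17.4 pos [ 0.5996 -0.3784  0.0669] yaw -74.62 rp [-1.8e+02  1.0e-01] F [-3.4  5.7 -2.2] M [ 1.17  0.62 -0.07] w 0.419 gf 60
```

View pics/b3.png

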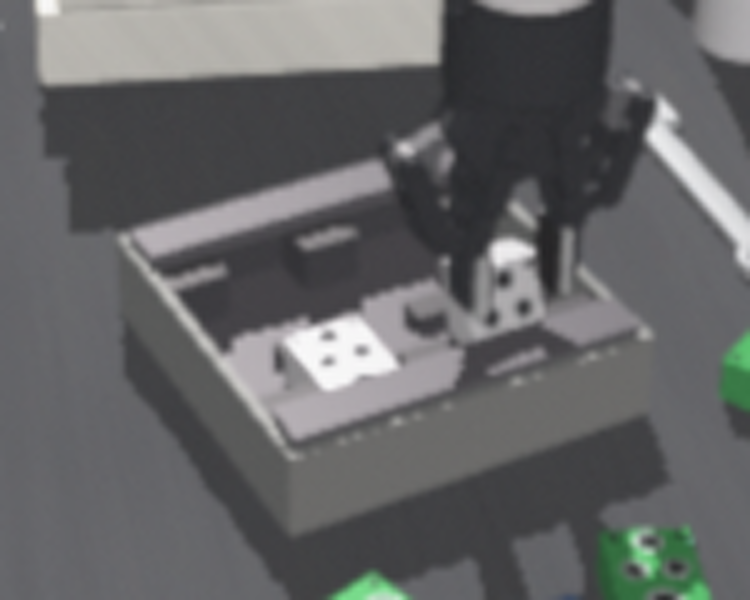

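The block is nearly upright, with its heel face on top at crop px (515,250), but the pads overlap it only slightly. I'll let it stand and regrip lower.

>>> carry_out(
  motion=[
    [0,0,0,0,0.7],
    [0,0,0,0,0.7],
    [0,0,0,0,0.7],
    [0,0,0,0,0.7],
    [-0.004,0,0,0,0.7],
    [-0.0045,0,0,0,0.7],
    [0,0,0.004,0,0.7],
    [0,0,0.005,0,0.7],
    [0,0,0.005,0,0.7],
    [0,0,0.004,0,0.7],
    [0,0,0,0,0.7],
    [0,0,0,0,0.4],
    [0,0,0,0,0.4],
    [0,0,0,0,0.4],
    [0,0,0,0,0.4],
    [0,0,0,0,0.4],
  ],
)

```text
t: 18.82
position: [0.5971, -0.3706, 0.0481]
tool_rot: [-3.141, 0.0, -1.302]
force: [-0.5, 2.7, 2.4]
grip_width: 0.459
gripper_force: 62.0
```

Run:
```python
from h import *
st(); p=optics.read_camera("side"); save(p,"b4.png",(270,250,420,370),5)
```

```text
t18.8 pos [ 0.5971 -0.3706  0.0481] yaw -74.62 rp [-180.    0.] F [-0.5  2.7  2.4] M [0.37 0.06 0.1 ] w 0.459 gf 62
```

View pics/b4.png

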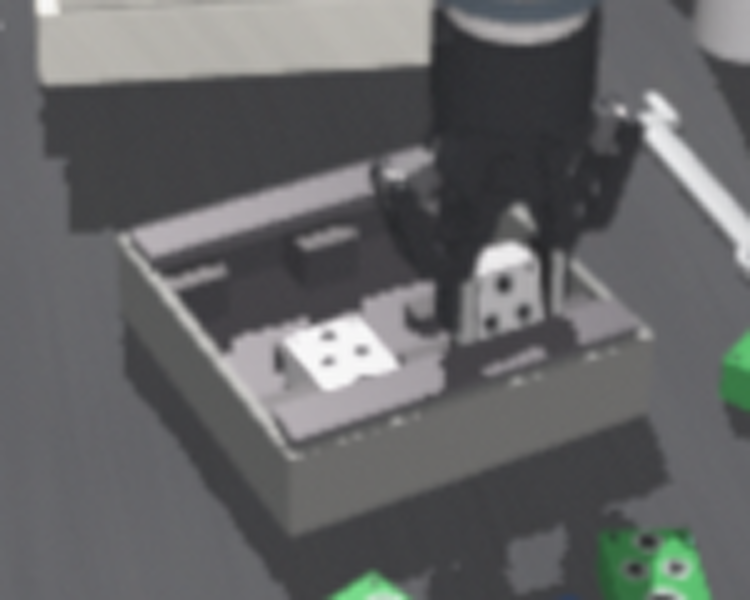

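Upright and firmly held. I'll lift it and carry it to the glass.

>>> carry_out(
  motion=[
    [0,0,-0.006,0,0.4],
    [0,0,-0.01,0,0.4],
    [0,0,-0.02,0,0.4],
    [0,0,-0.03,0,0.4],
    [0,0,-0.03,0,0.4],
    [0,0,-0.03,0,0.4],
    [0,0,-0.03,0,0.4],
    [0,0,-0.02,0,0.4],
    [0,0,0,-5,0.4],
    [0,0,0,-7,0.4],
    [0,0,0,-7,0.4],
    [0,0,0,-7,0.4],
    [0,0,0,-7,0.4],
    [0,0,0,-7,0.4],
    [0,0,0,-7,0.4],
    [0,0,0,-7,0.4],
    [0,0,0,-7,0.4],
    [0,0,0,-5,0.4],
    [0,0,0,-3.3,0.4],
    [0,0,0,0,0.4],
  ],
)

```text
t: 20.53
position: [0.597, -0.371, 0.2244]
tool_rot: [3.141, -0.0, -0.09]
force: [-1.0, 0.7, -1.5]
grip_width: 0.459
gripper_force: 65.5
```

Run:
```python
from h import *
s=st(); print(d(s["position"],sc(-.042,-.195,.097),-5.32))
```

```text
t20.5 pos [ 0.597  -0.371   0.2244] yaw -5.18 rp [180.  -0.] F [-1.   0.7 -1.5] M [ 0.01 -0.02 -0.01] w 0.459 gf 65
[-0.1407 -0.4394  0.1274]
```

>>> carry_out(
  motion=[
    [-0.0052,-0.0162,0,0,0.4],
    [-0.0078,-0.0244,0,0,0.4],
    [-0.0078,-0.0244,0,0,0.4],
    [-0.0078,-0.0244,0,0,0.4],
    [-0.0078,-0.0244,0,0,0.4],
    [-0.0078,-0.0244,0,0,0.4],
    [-0.0078,-0.0244,0,0,0.4],
    [-0.0078,-0.0244,0,0,0.4],
    [-0.0078,-0.0244,0,0,0.4],
    [-0.0078,-0.0244,0,0,0.4],
    [-0.0078,-0.0244,0,0,0.4],
    [-0.0078,-0.0244,0,0,0.4],
    [-0.0078,-0.0244,0,0,0.4],
    [-0.0078,-0.0244,0,0,0.4],
    [-0.0078,-0.0244,0,0,0.4],
    [-0.0078,-0.0244,0,0,0.4],
    [-0.0078,-0.0244,0,0,0.4],
    [-0.0078,-0.0244,0,0,0.4],
    [-0.0026,-0.0082,0,0,0.4],
    [0,0,0,0,0.4],
  ],
)

```text
t: 22.2
position: [0.4978, 0.081, 0.2243]
tool_rot: [-3.141, -0.001, -0.092]
force: [-0.3, 0.0, -2.1]
grip_width: 0.451
gripper_force: 65.5
```

>>> carry_out(
  motion=[
    [0,0,0.02,0,0.4],
    [0,0,0.02,0,0.4],
    [0,0,0.02,0,0.4],
    [0,0,0.02,0,0.4],
    [0,0,0.02,0,0.4],
    [0,0,0.015,0,0.4],
    [0,0,0.007,0,0.4],
    [0,0,0,0,0.4],
  ],
)

```text
t: 22.87
position: [0.4974, 0.0785, 0.1006]
tool_rot: [3.141, 0.002, -0.094]
force: [0.0, -0.7, -1.5]
grip_width: 0.456
gripper_force: 65.6
```

Run:
```python
from h import *
s=st(); print(d(s["position"],sc(-.042,-.195,.092),-5.32)); p=optics.read_camera("side"); save(p,"g1.png",(260,170,380,270),6)
```

```text
t22.9 pos [0.4974 0.0785 0.1006] yaw -5.40 rp [1.799e+02 1.000e-01] F [ 0.  -0.7 -1.5] M [-0.02  0.01  0.01] w 0.456 gf 66
[ 0.0001 -0.001   0.0086]
```

View pics/g1.png

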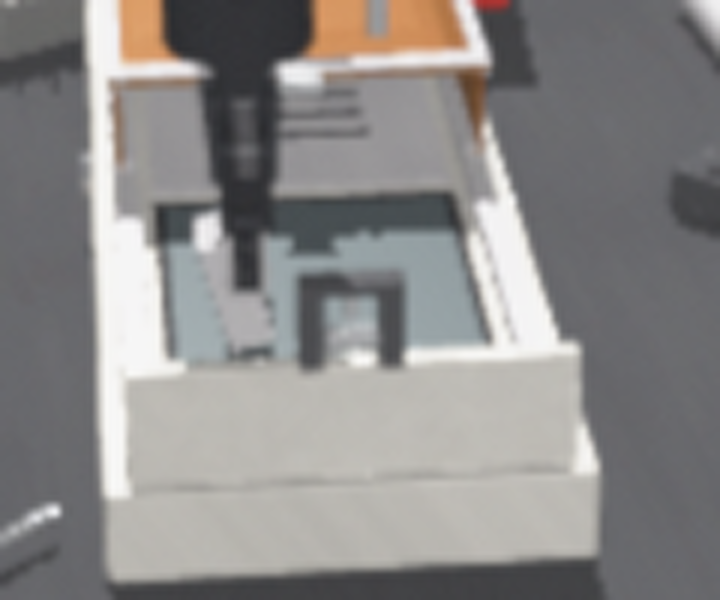

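The hood is right back and the block is held over the glass. It leans, though: heel at crop px (205,235), toe at about (250,350). I'll measure the lean in the block's side plane.

```bash
cat >> h.py <<'E'
def onplane(p,uv,ys): # pixel -> scanner local (x,z) on plane y_s=ys
    f=240/np.tan(np.radians(p["fov_y"]/2)); R=cv2.Rodrigues(p["rvec"])[0]; c=-R.T@p["tvec"]
    r=R.T@np.array([(uv[0]-p["cx"])/f,(uv[1]-p["cy"])/f,1]); n=np.array([-np.sin(S[2]),np.cos(S[2]),0])
    k=(ys-n@(c-[S[0],S[1],0]))/(n@r); q=c+k*r-[S[0],S[1],0]; return np.array([np.cos(S[2])*q[0]+np.sin(S[2])*q[1],q[2]])
E
python3 - <<'E'
from h import *
p=optics.read_camera("side")
for uv in ((200,245),(232,352),(270,350),(272,300)):
    print(uv,onplane(p,(260+uv[0]/6,170+uv[1]/6),-.215).round(4))
ms=models.regions_of("block1",p)
for m in ms:
    ys,xs=np.nonzero(m["pixels"]); print(m["conf"],len(xs),xs.mean(),ys.mean())
    if 290<xs.mean()<310 and ys.mean()<240:
        r=cv2.minAreaRect(np.c_[xs,ys].astype(np.float32)); print(r); P=[onplane(p,q,-.215).round(4) for q in cv2.boxPoints(r)]; print(P)
E
```

```text
(200, 245) [-0.0643  0.1294]
(232, 352) [-0.0501  0.0684]
(270, 350) [-0.0307  0.0686]
(272, 300) [-0.029  0.097]
0.85 404 427.2450495049505 322.73514851485146
0.8 539 341.1966604823748 377.7977736549165
0.76 535 401.1177570093458 369.396261682243
0.59 220 337.00454545454545 320.75454545454545
0.51 63 298.95238095238096 219.46031746031747
((298.95672607421875, 216.85948181152344), (19.85079574584961, 6.616932392120361), 72.89727020263672)
[array([-0.0654,  0.1377]), array([-0.0464,  0.1432]), array([-0.0303,  0.0787]), array([-0.0498,  0.073 ])]
```

The lean is about 13° (θ≈77°). The centre of mass is still 5 mm inside the lower edge, so the block will right itself when released. I'll lower it to touch and release.

>>> carry_out(
  motion=[
    [0,0,0.004,0,0.4],
    [0,0,0.002,0,0.4],
    [0,0,0.001,0,0.4],
    [0,0,0.001,0,0.4],
    [0,0,0,0,0.4],
  ],
)

```text
t: 23.43
position: [0.4979, 0.0796, 0.0938]
tool_rot: [3.142, 0.0, -0.093]
force: [-0.4, 0.5, -1.2]
grip_width: 0.454
gripper_force: 65.6
```

>>> carry_out(
  motion=[
    [0,0,0.001,0,0.4],
    [0,0,0.001,0,0.4],
    [0,0,0,0,0.4],
  ],
)

```text
t: 23.68
position: [0.4982, 0.0797, 0.0921]
tool_rot: [-3.141, -0.0, -0.093]
force: [-0.5, -0.8, 2.0]
grip_width: 0.452
gripper_force: 66.2
```

Contact: the vertical force went from -1.2 to +2. Release, then rise.

>>> carry_out(
  motion=[
    [0,0,0,0,0.48],
    [0,0,0,0,0.5],
    [0,0,0,0,0.55],
    [0,0,0,0,0.65],
    [0,0,0,0,0.65],
    [0,0,-0.01,0,0.65],
    [0,0,-0.02,0,0.65],
    [0,0,-0.02,0,0.65],
    [0,0,-0.02,0,0.65],
    [0,0,-0.02,0,0.65],
    [0,0,0,0,0.65],
  ],
)

```text
t: 24.6
position: [0.5003, 0.08, 0.1862]
tool_rot: [-3.14, -0.006, -0.093]
force: [0.9, 0.4, 0.6]
grip_width: 0.648
gripper_force: 0.0
```

Run:
```python
from h import *
st(); p=optics.read_camera("side")
for m in models.regions_of("block1",p):
    ys,xs=np.nonzero(m["pixels"])
    if ys.mean()<250:
        r=cv2.minAreaRect(np.c_[xs,ys].astype(np.float32)); print(m["conf"],len(xs),r)
save(p,"g2.png",(260,150,380,250),6)
```

```text
t24.6 pos [0.5003 0.08   0.1862] yaw -5.32 rp [-179.9   -0.3] F [0.9 0.4 0.6] M [ 0.03 -0.05  0.05] w 0.648 gf 0
0.76 180 ((302.0, 218.5), (21.0, 8.0), 90.0)
0.6 1594 ((308.9637756347656, 173.3256072998047), (42.37744903564453, 63.84113311767578), 89.04515838623047)
```

View pics/g2.png

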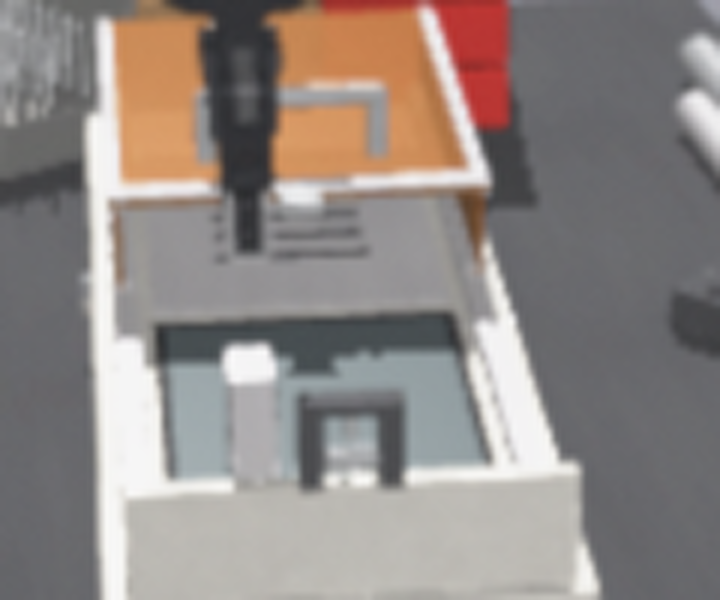

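Upright and standing alone at crop px (250,415). Next I'll tip it ports-down with closed fingertips at the top of its plain side.

Run:
```python
from h import *
s=st(); p=optics.read_camera("side")
for uv in ((233,484),(275,484),(233,385),(275,385)): print(onplane(p,(260+uv[0]/6,150+uv[1]/6),-.215).round(4))
v=s["position"][:2]-S[:2]; c,w=np.cos(S[2]),np.sin(S[2]); print("local",c*v[0]+w*v[1],-w*v[0]+c*v[1])
```

```text
t24.7 pos [0.4985 0.0797 0.183 ] yaw -5.32 rp [-1.8e+02 -1.0e-01] F [-1.1 -0.8  0.1] M [0.   0.01 0.03] w 0.648 gf 0
[-0.0497  0.0615]
[-0.0283  0.0604]
[-0.0482  0.1175]
[-0.0271  0.1165]
local -0.041073206881609 -0.194776752557106
```

>>> carry_out(
  motion=[
    [-0.013,0,0,0,0],
    [-0.014,0,0,0,0],
    [0,0,0,0,0],
    [0,0,0.02,0,0],
    [0,0,0.02,0,0],
    [0,0,0.02,0,0],
    [0,0,0.012,0,0],
    [0,0,0.005,0,0],
    [0,0,0,0,0],
    [0.003,0,0,0,0],
    [0.003,0,0,0,0],
    [0.003,0,0,0,0],
    [0.003,0,0,0,0],
    [0.003,0,0,0,0],
    [0.003,0,0,0,0],
    [0,0,0,0,0],
  ],
)

```text
t: 26.08
position: [0.49, 0.0805, 0.1052]
tool_rot: [-3.141, -0.001, -0.093]
force: [-0.9, -0.3, -0.4]
grip_width: -0.0
gripper_force: 0.1
```

```bash
cat >> h.py <<'E'
def blk(p):
    for m in models.regions_of("block1",p):
        ys,xs=np.nonzero(m["pixels"])
        if len(xs)>40 and (ys.mean()<250 if p["shot"] and p["tvec"][0]<-.3 else xs.mean()<320):
            r=cv2.minAreaRect(np.c_[xs,ys].astype(np.float32)); print("%.2f"%m["conf"],len(xs),np.round(r[0],1),np.round(r[1],1),round(r[2],1))
E
python3 - <<'E'
from h import *
s=st(); blk(optics.read_camera("side"))
E
```

```text
t26.1 pos [0.49   0.0805 0.1052] yaw -5.32 rp [-1.8e+02 -1.0e-01] F [-0.9 -0.3 -0.4] M [0.03 0.06 0.05] w -0.000 gf 0
0.73 206 [304.3 218.1] [10.2 22.7] 9.5
```

>>> carry_out(
  motion=[
    [0.003,0,0,0,0],
    [0.003,0,0,0,0],
    [0.003,0,0,0,0],
    [0.003,0,0,0,0],
    [0.002,0,0,0,0],
    [0.002,0,0,0,0],
    [0,0,0,0,0],
    [0,0,0,0,0],
  ],
)

```text
t: 26.85
position: [0.505, 0.0789, 0.1048]
tool_rot: [3.142, 0.0, -0.093]
force: [-0.6, 0.5, -0.0]
grip_width: -0.0
gripper_force: 0.0
```

Run:
```python
from h import *
s=st(); blk(optics.read_camera("side"))
```

```text
t26.9 pos [0.505  0.0789 0.1048] yaw -5.33 rp [180.   0.] F [-0.6  0.5 -0. ] M [-0.    0.01  0.  ] w -0.000 gf 0
0.65 80 [314.  223.5] [11. 16.] 90.0
```

>>> carry_out(
  motion=[
    [0,0,-0.02,0,0.4],
    [0,0,-0.03,0,0.7],
    [0,0,-0.03,0,0.7],
    [0,0,-0.03,0,0.7],
    [0,0,-0.025,0,0.7],
    [0,0.025,0,0,0.7],
    [0,0.035,0,0,0.7],
    [0,0.035,0,0,0.7],
    [0,0.035,0,0,0.7],
    [0,0.035,0,0,0.7],
    [0,0.035,0,0,0.7],
    [0,0.035,0,0,0.7],
    [0,0.035,0,0,0.7],
    [0,0.035,0,0,0.7],
    [0,0.035,0,0,0.7],
    [0,0.035,0,0,0.7],
    [0,0,0,0,0.7],
  ],
)

```text
t: 28.37
position: [0.4696, -0.2996, 0.24]
tool_rot: [3.139, -0.001, -0.096]
force: [0.4, -0.5, 0.5]
grip_width: 0.695
gripper_force: 0.0
```

Run:
```python
from h import *
s=st(); print(d(s["position"],ca(-.0365,-.0115,.14),-5.32))
p=optics.read_camera("top"); blk(p); print([ (q["point"],q["conf"]) for q in models.tip_of("block1",p)])
save(p,"t2.png",(200,160,480,310),2.8,[rect(S,0,-.147,.06,.08,.132),rect(C,-.0365,-.0395,.04,.02,.03)])
```

```text
t28.4 pos [ 0.4696 -0.2996  0.24  ] yaw -5.48 rp [179.9  -0. ] F [ 0.4 -0.5  0.5] M [-0.   -0.01  0.02] w 0.695 gf 0
[0.0493 0.0443 0.1   ]
0.63 510 [229.5 243.5] [27. 19.] 90.0
[([0.5425, 0.0751, 0.0832], 0.91), ([0.74, -0.3833, 0.0004], 0.74), ([0.6271, -0.5264, 0.0018], 0.69), ([0.4958, -0.5339, -0.0022], 0.58)]
```

View pics/t2.png

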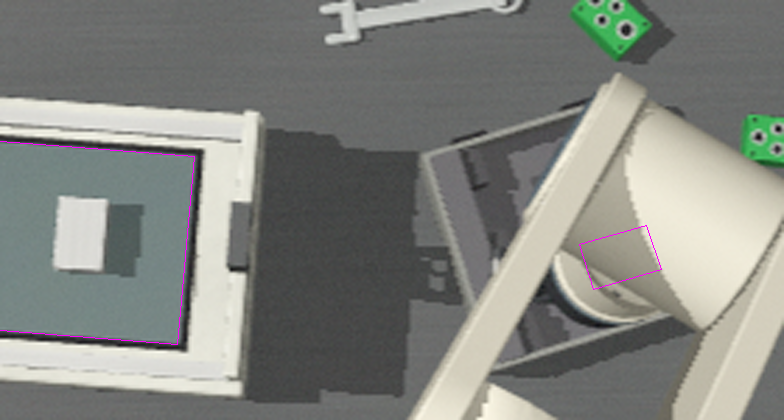

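The first block lies plain face up, well inside the glass, at crop px (80,233). Now the second block.

>>> carry_out(
  motion=[
    [0.0164,0.0148,0,0,0.7],
    [0.0164,0.0148,0,0,0.7],
    [0.0164,0.0148,0,0,0.7],
    [0,0,0.01,6.94,0.7],
    [0,0,0.01,6.94,0.7],
    [0,0,0.01,6.94,0.7],
    [0,0,0.01,6.94,0.7],
    [0,0,0.01,6.94,0.7],
    [0,0,0.01,6.94,0.7],
    [0,0,0.01,6.94,0.7],
    [0,0,0.01,6.94,0.7],
    [0,0,0.01,6.94,0.7],
    [0,0,0.01,6.94,0.7],
    [0,0,0,0,0.7],
  ],
)

```text
t: 29.68
position: [0.5144, -0.3409, 0.138]
tool_rot: [3.14, 0.003, -1.308]
force: [-0.7, 0.2, -0.8]
grip_width: 0.7
gripper_force: 0.0
```

Run:
```python
from h import *
s=st(); print(d(s["position"],ca(-.0365,-.0115,.026),np.degrees(s["tool_rot"][2])))
p=optics.read_camera("side"); print([ (q["point"],q["conf"]) for q in models.tip_of("block1",p)], ca(-.0365,-.0395,.016))
```

```text
t29.7 pos [ 0.5144 -0.3409  0.138 ] yaw -74.94 rp [179.9   0.2] F [-0.7  0.2 -0.8] M [ 0.03  0.04 -0.03] w 0.700 gf 0
[0.0073 0.0017 0.112 ]
[([0.7422, -0.3797, -0.001], 0.93), ([0.5219, -0.3785, 0.0138], 0.71), ([0.6253, -0.524, -0.0019], 0.71), ([0.493, -0.5285, 0.0025], 0.58), ([0.5439, 0.0753, 0.0822], 0.48)] [ 0.5218814  -0.37536092  0.016     ]
```

>>> carry_out(
  motion=[
    [0.0036,0.0008,0.02,0,0.7],
    [0.0036,0.0008,0.02,0,0.7],
    [0,0,0.02,0,0.7],
    [0,0,0.018,0,0.7],
    [0,0,0.013,0,0.7],
    [0,0,0.01,0,0.7],
    [0,0,0.008,0,0.7],
    [0,0,0.005,0,0.7],
    [0,0,0,0,0.7],
  ],
)

```text
t: 30.53
position: [0.5153, -0.3503, 0.0253]
tool_rot: [3.141, 0.001, -1.303]
force: [0.1, 0.6, -0.4]
grip_width: 0.702
gripper_force: 0.0
```

>>> carry_out(
  motion=[
    [0,0,0,0,0.4],
    [0,0,0,0,0.4],
    [0,0,0,0,0.4],
    [0,0,0,0,0.4],
    [0,0,0,0,0.4],
  ],
)

```text
t: 30.95
position: [0.516, -0.351, 0.027]
tool_rot: [-3.141, -0.001, -1.304]
force: [-0.8, 1.0, 6.4]
grip_width: 0.449
gripper_force: 61.0
```

Run:
```python
from h import *
s=st(); print(d(s["position"],ca(-.0365,-.0115,.026),np.degrees(s["tool_rot"][2])))
```

```text
t30.9 pos [ 0.516 -0.351  0.027] yaw -74.72 rp [-1.799e+02 -1.000e-01] F [-0.8  1.   6.4] M [ 0.13  0.25 -0.08] w 0.449 gf 61
[-0.0029  0.0007  0.001 ]
```

>>> carry_out(
  motion=[
    [0.0005,0,-0.0025,0,0.4],
    [0.0005,0,-0.0025,0,0.4],
    [0.0005,0,-0.0025,0,0.4],
    [0.0005,0,-0.0023,0,0.4],
    [0.0005,0,-0.0023,0,0.4],
    [0.0005,0,-0.0022,0,0.4],
    [0.0004,0,-0.0022,0,0.4],
    [0.0004,0,-0.0022,0,0.4],
    [0.001,0,-0.0022,0,0.4],
    [0.0011,0,-0.002,0,0.4],
    [0.0014,0,-0.002,0,0.4],
    [0.0016,0,-0.0019,0,0.4],
    [0.0018,0,-0.0018,0,0.4],
    [0.002,0,-0.0018,0,0.4],
    [0.0022,0,-0.0017,0,0.4],
    [0.0021,0,-0.0017,0,0.4],
    [0,0,0,0,0.4],
  ],
)

```text
t: 32.37
position: [0.5194, -0.3659, 0.0599]
tool_rot: [3.141, 0.002, -1.304]
force: [-0.9, 8.2, -5.6]
grip_width: 0.445
gripper_force: 61.0
```

>>> carry_out(
  motion=[
    [0.0026,0,-0.0016,0,0.4],
    [0.0028,0,-0.0014,0,0.4],
    [0.0029,0,-0.0012,0,0.4],
    [0.003,0,-0.001,0,0.4],
    [0.0028,0,-0.0006,0,0.4],
    [0.0028,0,-0.0004,0,0.4],
    [0.0027,0,-0.0002,0,0.4],
    [0.0027,0,0,0,0.4],
    [0.0028,0,0.0004,0,0.4],
    [0.0028,0,0.0006,0,0.4],
    [0.0028,0,0.0008,0,0.4],
    [0.0028,0,0.0008,0,0.4],
    [0,0,0,0,0.4],
  ],
)

```text
t: 33.45
position: [0.5283, -0.3986, 0.064]
tool_rot: [3.141, 0.002, -1.304]
force: [-3.7, 5.0, -1.0]
grip_width: 0.425
gripper_force: 59.9
```

Run:
```python
from h import *
st(); p=optics.read_camera("side"); save(p,"b5.png",(270,250,420,370),5)
```

```text
t33.5 pos [ 0.5283 -0.3986  0.064 ] yaw -74.72 rp [1.8e+02 1.0e-01] F [-3.7  5.  -1. ] M [ 0.94  0.69 -0.05] w 0.425 gf 60
```

View pics/b5.png

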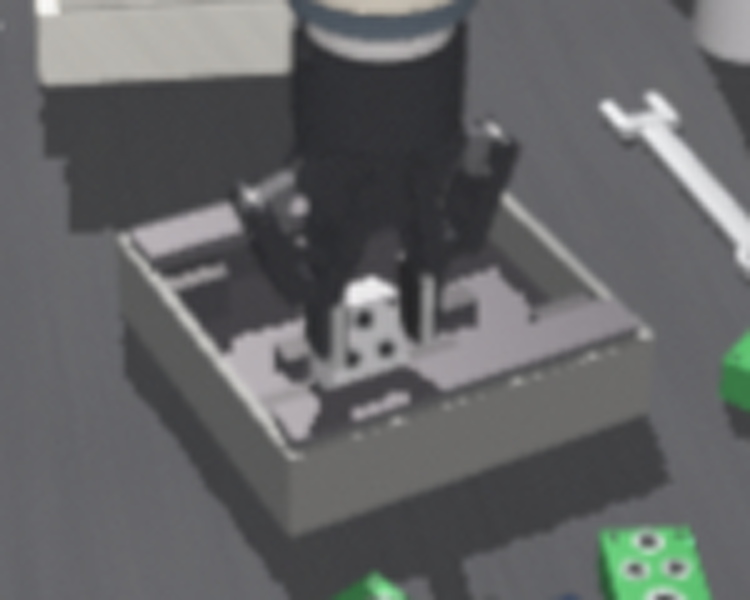

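The second block is in the same near-upright state, heel face on top at crop px (370,290). Regrip lower and lift.

>>> carry_out(
  motion=[
    [0,0,0,0,0.7],
    [0,0,0,0,0.7],
    [0,0,0,0,0.7],
    [0,0,0,0,0.7],
    [-0.004,0,0,0,0.7],
    [-0.0045,0,0,0,0.7],
    [0,0,0.004,0,0.7],
    [0,0,0.005,0,0.7],
    [0,0,0.004,0,0.7],
    [0,0,0.002,0,0.7],
    [0,0,0,0,0.7],
    [0,0,0,0,0.4],
    [0,0,0,0,0.4],
    [0,0,0,0,0.4],
    [0,0,0,0,0.4],
    [0,0,0,0,0.4],
  ],
)

```text
t: 34.83
position: [0.5268, -0.3911, 0.0488]
tool_rot: [-3.141, -0.0, -1.304]
force: [0.3, 1.2, 0.6]
grip_width: 0.396
gripper_force: 0.7
```

>>> carry_out(
  motion=[
    [0,0,-0.006,0,0.4],
    [0,0,-0.01,0,0.4],
    [0,0,-0.02,0,0.4],
    [0,0,-0.03,0,0.4],
    [0,0,-0.03,0,0.4],
    [0,0,-0.03,0,0.4],
    [0,0,-0.03,0,0.4],
    [0,0,-0.02,0,0.4],
    [0,0,0,-5,0.4],
    [0,0,0,-7,0.4],
    [0,0,0,-7,0.4],
    [0,0,0,-7,0.4],
    [0,0,0,-7,0.4],
    [0,0,0,-7,0.4],
    [0,0,0,-7,0.4],
    [0,0,0,-7,0.4],
    [0,0,0,-7,0.4],
    [0,0,0,-5,0.4],
    [0,0,0,-3.4,0.4],
    [0,0,0,0,0.4],
  ],
)

```text
t: 36.5
position: [0.5264, -0.3912, 0.2255]
tool_rot: [3.141, -0.001, -0.09]
force: [-0.1, 0.6, 0.0]
grip_width: 0.397
gripper_force: 0.0
```

Run:
```python
from h import *
s=st(); print(d(s["position"],sc(-.042,-.105,.102),-5.32))
```

```text
t36.5 pos [ 0.5264 -0.3912  0.2255] yaw -5.17 rp [180.  -0.] F [-0.1  0.6  0. ] M [-0.01 -0.02 -0.03] w 0.397 gf 0
[-0.0723 -0.5561  0.1235]
```

The regrip missed: the opening reached 0.397 with no force. I'll look.

>>> carry_out(
  motion=[
    [0,-0.03,0,0,0.7],
    [0,-0.04,0,0,0.7],
    [0,-0.04,0,0,0.7],
    [0,-0.04,0,0,0.7],
    [0,-0.03,0,0,0.7],
    [0,0,0,0,0.7],
  ],
)

```text
t: 37.0
position: [0.5432, -0.2071, 0.2252]
tool_rot: [-3.14, -0.0, -0.092]
force: [0.2, -0.1, 0.1]
grip_width: 0.697
gripper_force: 0.0
```

Run:
```python
from h import *
st()
a=optics.read_camera("side"); b=optics.read_camera("top")
A=cv2.resize(a["pixels"][250:370,270:420],(400,320)); B=cv2.resize(b["pixels"][160:310,320:480],(400,320))
cv2.imwrite("pics/c6.png",np.hstack([A,B])[:,:,::-1])
for p in (a,b): print([ (q["point"],q["conf"]) for q in models.tip_of("block1",p)])
```

```text
t37.0 pos [ 0.5432 -0.2071  0.2252] yaw -5.30 rp [-179.9   -0. ] F [ 0.2 -0.1  0.1] M [-0.   -0.04 -0.05] w 0.697 gf 0
[([0.6255, -0.5251, -0.0016], 0.91), ([0.4894, -0.5305, 0.0037], 0.85), ([0.5151, -0.3536, 0.0202], 0.6), ([0.7362, -0.382, -0.0004], 0.56), ([0.5427, 0.0742, 0.0825], 0.52)]
[([0.4938, -0.5332, -0.0009], 0.78), ([0.6242, -0.5239, -0.0008], 0.71), ([0.518, -0.3537, 0.0235], 0.68), ([0.7368, -0.3808, -0.0042], 0.67), ([0.3118, -0.2911, -0.0017], 0.65)]
```

View pics/c6.png

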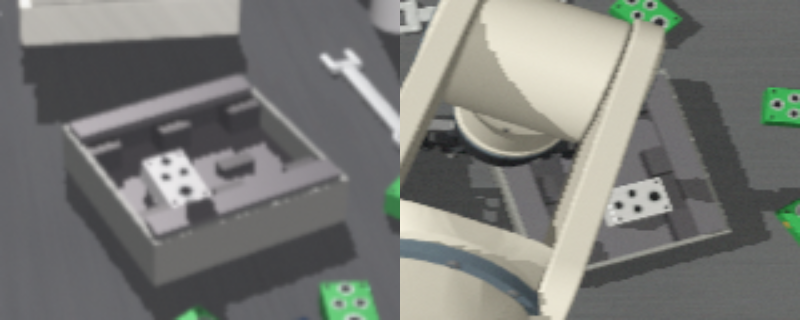

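The second block fell back ports up. It sits heelward with its heel on the foam stop, at right crop px (638,200), ports still showing. I'll estimate the tilt angles from the earlier views so I can correct the arc, and work out where it is now.

Run:
```python
from h import *
p=optics.read_camera("side")
def pts(bx,P,th):
    h=np.array([P+.06*np.cos(th),.06*np.sin(th)]); f=h+.024*np.array([-np.sin(th),np.cos(th)])
    return proj(p,np.array([ca(bx,-.0695+h[0],.016+h[1]),ca(bx,-.0695+f[0],.016+f[1])]))
for n,bx,b,f in (("b3",.0365,(512,240),(516,264)),("b4",.0365,(505,241),(508,273)),("b5",-.0365,(368,278),(370,304))):
    o=np.array([b,f])/5+[270,250]
    r=least_squares(lambda v:(pts(bx,v[0]*.01,v[1])-o).ravel(),[2,1.3]); print(n,"P %.1f mm th %.0f"%(r.x[0]*10,np.degrees(r.x[1])),"res",r.fun.round(1))
c,s=np.cos(C[2]),np.sin(C[2])
for q in ((.5151,-.3536),(.518,-.3537)):
    v=np.array(q)-C[:2]; print("now local",c*v[0]+s*v[1],-s*v[0]+c*v[1])
s=st(); 
B=cv2.imread  # orientation check by top mask
p=optics.read_camera("top")
for m in models.regions_of("block1",p):
    ys,xs=np.nonzero(m["pixels"])
    if 390<xs.mean()<450 and 220<ys.mean()<270:
        r=cv2.minAreaRect(np.c_[xs,ys].astype(np.float32)); Q=np.array([unproj(p,q,.044) for q in cv2.boxPoints(r)]); e=Q[1]-Q[0]; g=Q[2]-Q[1]; print(m["conf"],len(xs),np.hypot(*e[:2]),np.degrees(np.arctan2(e[1],e[0])),np.hypot(*g[:2]),Q.mean(0))
```

```text
b3 P 20.2 mm th 80 res [-5.8  3.8 -1.4  2.9]
b4 P 25.2 mm th 83 res [-4.6  3.2 -0.1  1.2]
b5 P 25.6 mm th 80 res [-5.3  3.1 -0.9  2.1]
now local -0.03736351566625562 -0.016723268133276743
now local -0.03459025439091027 -0.017577095925439747
t37.2 pos [ 0.5432 -0.2129  0.2248] yaw -5.41 rp [180.  -0.] F [0.  0.8 0.6] M [-0.03  0.01 -0.01] w 0.701 gf 0
0.91 365 0.06025241239387641 -74.97257072045817 0.04082544904260771 [ 0.51343574 -0.35819958  0.044     ]
```

The block is still aligned with the case, about 22 mm heelward. I'll grip its heel, slide the toe back under the lip and repeat the arc, going further this time.

Run:
```python
from h import *
s=st(); print(d(s["position"],ca(-.0360,.0100,.137),-5.32))
```

```text
t37.4 pos [ 0.5431 -0.213   0.2246] yaw -5.43 rp [180.  -0.] F [-0.1 -0.7 -0.3] M [0.01 0.   0.01] w 0.700 gf 0
[-0.0229  0.117   0.0876]
```

>>> carry_out(
  motion=[
    [-0.0076,0.039,0,0,0.7],
    [-0.0076,0.039,0,0,0.7],
    [-0.0077,0.039,0,0,0.7],
    [0,0,0.008,6.94,0.7],
    [0,0,0.008,6.94,0.7],
    [0,0,0.008,6.94,0.7],
    [0,0,0.008,6.94,0.7],
    [0,0,0.008,6.94,0.7],
    [0,0,0.008,6.94,0.7],
    [0,0,0.008,6.94,0.7],
    [0,0,0.008,6.94,0.7],
    [0,0,0.008,6.94,0.7],
    [0,0,0.008,6.94,0.7],
    [0,0,0,0,0.7],
  ],
)

```text
t: 38.52
position: [0.5083, -0.3266, 0.1428]
tool_rot: [3.14, 0.002, -1.311]
force: [-1.0, 0.0, 0.1]
grip_width: 0.699
gripper_force: 0.0
```

Run:
```python
from h import *
s=st(); print(d(s["position"],ca(-.0360,.0100,.037),np.degrees(s["tool_rot"][2])))
p=optics.read_camera("side"); print([ (q["point"],q["conf"]) for q in models.tip_of("block1",p)])
```

```text
t38.5 pos [ 0.5083 -0.3266  0.1428] yaw -75.13 rp [1.799e+02 1.000e-01] F [-1.   0.   0.1] M [ 0.04 -0.   -0.01] w 0.699 gf 0
[ 0.0011 -0.0009  0.1058]
[([0.7407, -0.384, 0.0032], 0.93), ([0.4924, -0.5286, 0.0039], 0.64), ([0.5139, -0.3562, 0.0183], 0.62), ([0.6285, -0.5237, 0.002], 0.6), ([0.5409, 0.0752, 0.0819], 0.59)]
```

>>> carry_out(
  motion=[
    [0.0005,-0.0009,0.02,0,0.7],
    [0.0005,0,0.02,0,0.7],
    [0,0,0.02,0,0.7],
    [0,0,0.018,0,0.7],
    [0,0,0.012,0,0.7],
    [0,0,0.01,0,0.7],
    [0,0,0.006,0,0.7],
    [0,0,0,0,0.7],
    [0,0,0,0,0.4],
    [0,0,0,0,0.4],
    [0,0,0,0,0.4],
    [0,0,0,0,0.4],
    [0,0,0,0,0.4],
  ],
)

```text
t: 39.7
position: [0.5112, -0.3272, 0.0395]
tool_rot: [-3.141, -0.001, -1.304]
force: [-1.4, 3.0, 6.6]
grip_width: 0.434
gripper_force: 59.9
```

>>> carry_out(
  motion=[
    [0.002,0,0,0,0.4],
    [0.002,0,0,0,0.4],
    [0.003,0,0,0,0.4],
    [0.003,0,0,0,0.4],
    [0.003,0,0,0,0.4],
    [0.003,0,0,0,0.4],
    [0.002,0,0,0,0.4],
    [0,0,0,0,0.4],
  ],
)

```text
t: 40.37
position: [0.5156, -0.345, 0.0384]
tool_rot: [-3.141, -0.0, -1.304]
force: [-0.3, -0.5, 0.2]
grip_width: 0.441
gripper_force: 60.0
```

Run:
```python
from h import *
s=st(); v=s["position"][:2]-C[:2]; c,w=np.cos(C[2]),np.sin(C[2]); print("local",c*v[0]+w*v[1],-w*v[0]+c*v[1])
p=optics.read_camera("side"); print([ (q["point"],q["conf"]) for q in models.tip_of("block1",p) if abs(q["point"][1]+.37)<.03])
```

```text
t40.4 pos [ 0.5156 -0.345   0.0384] yaw -74.74 rp [-180.   -0.] F [-0.3 -0.5  0.2] M [-0.13 -0.07  0.02] w 0.441 gf 60
local -0.03464489684890141 -0.008521728910808766
[([0.7399, -0.3806, 0.0023], 0.92), ([0.5206, -0.3717, 0.0179], 0.7)]
```

>>> carry_out(
  motion=[
    [0.001,0,-0.0022,0,0.4],
    [0.001,0,-0.0022,0,0.4],
    [0.001,0,-0.0022,0,0.4],
    [0.001,0,-0.0022,0,0.4],
    [0.001,0,-0.0022,0,0.4],
    [0.0011,0,-0.002,0,0.4],
    [0.0014,0,-0.002,0,0.4],
    [0.0016,0,-0.0019,0,0.4],
    [0.0018,0,-0.0018,0,0.4],
    [0.002,0,-0.0018,0,0.4],
    [0.0022,0,-0.0017,0,0.4],
    [0.0021,0,-0.0017,0,0.4],
    [0,0,0,0,0.4],
  ],
)

```text
t: 41.55
position: [0.518, -0.358, 0.0615]
tool_rot: [3.139, 0.007, -1.305]
force: [-1.9, 11.2, -2.0]
grip_width: 0.435
gripper_force: 64.7
```

>>> carry_out(
  motion=[
    [0.0026,0,-0.0016,0,0.4],
    [0.0028,0,-0.0014,0,0.4],
    [0.0029,0,-0.0012,0,0.4],
    [0.003,0,-0.001,0,0.4],
    [0.0028,0,-0.0006,0,0.4],
    [0.0028,0,-0.0004,0,0.4],
    [0.0027,0,-0.0002,0,0.4],
    [0.0027,0,0,0,0.4],
    [0.0028,0,0.0003,0,0.4],
    [0.0028,0,0.0004,0,0.4],
    [0.0028,0,0.0004,0,0.4],
    [0.0028,0,0.0004,0,0.4],
    [0,0,0,0,0.4],
  ],
)

```text
t: 42.63
position: [0.5278, -0.391, 0.0688]
tool_rot: [3.14, 0.005, -1.305]
force: [-6.6, 13.6, 18.9]
grip_width: 0.439
gripper_force: 60.9
```

Run:
```python
from h import *
s=st(); v=s["position"][:2]-C[:2]; c,w=np.cos(C[2]),np.sin(C[2]); print("local",c*v[0]+w*v[1],-w*v[0]+c*v[1])
p=optics.read_camera("side"); print([ (q["point"],q["conf"]) for q in models.tip_of("block1",p) if abs(q["point"][1]+.37)<.04])
```

```text
t42.6 pos [ 0.5278 -0.391   0.0688] yaw -74.77 rp [179.9   0.3] F [-6.6 13.6 18.9] M [ 2.65  1.26 -0.2 ] w 0.439 gf 61
local -0.03481335513645211 -0.05611804760779883
[([0.7389, -0.3803, 0.0036], 0.75), ([0.5228, -0.3727, 0.0436], 0.62)]
```

The block is pressed down a little (+19 N). I'll ease up 2 mm and push further towards the lip.

>>> carry_out(
  motion=[
    [0.001,0,-0.001,0,0.4],
    [0.001,0,-0.001,0,0.4],
    [0.002,0,-0.0005,0,0.4],
    [0.002,0,0,0,0.4],
    [0.002,0,0,0,0.4],
    [0,0,0,0,0.4],
  ],
)

```text
t: 43.23
position: [0.53, -0.3991, 0.0696]
tool_rot: [3.14, 0.004, -1.304]
force: [-1.3, 8.4, 1.9]
grip_width: 0.43
gripper_force: 59.7
```

```bash
cat > th.py <<'E'
from h import *
s=st(); v=s["position"][:2]-C[:2]; c,w=np.cos(C[2]),np.sin(C[2]); print("local u",-w*v[0]+c*v[1]+.0695)
for i in range(4):
    p=optics.read_camera("side")
    for q in models.tip_of("block1",p):
        a=q["point"]
        if abs(a[0]-.525)<.03 and abs(a[1]+.37)<.04: v=np.array(a[:2])-C[:2]; print("origin u %.4f z %.4f"%(-w*v[0]+c*v[1]+.0695,a[2]-.016),q["conf"])
E
python3 th.py
```

```text
t43.2 pos [ 0.53   -0.3991  0.0696] yaw -74.74 rp [179.9   0.2] F [-1.3  8.4  1.9] M [1.75 0.26 0.07] w 0.430 gf 60
local u 0.004944498968948885
origin u 0.0285 z 0.0282 0.51
origin u 0.0267 z 0.0294 0.72
origin u 0.0299 z 0.0299 0.55
origin u 0.0320 z 0.0310 0.64
```

Now nearly vertical (origin 29 mm heelward of the toe wall and 30 mm up). Push a little more, then regrip lower with only a small opening.

>>> carry_out(
  motion=[
    [0.0015,0,0,0,0.4],
    [0.0015,0,0.0003,0,0.4],
    [0,0,0,0,0.4],
    [0,0,0,0,0.56],
    [0,0,0,0,0.56],
    [0,0,0,0,0.56],
    [0,0,0,0,0.56],
  ],
)

```text
t: 44.22
position: [0.532, -0.4044, 0.0699]
tool_rot: [-3.141, -0.001, -1.304]
force: [-0.7, -0.3, -1.2]
grip_width: 0.558
gripper_force: 0.0
```

```bash
python3 th.py
```

```text
t44.2 pos [ 0.532  -0.4044  0.0699] yaw -74.72 rp [-1.8e+02 -1.0e-01] F [-0.7 -0.3 -1.2] M [ 0.01 -0.01  0.01] w 0.558 gf 0
local u -0.0006893724870164902
origin u 0.0292 z 0.0296 0.48
origin u 0.0293 z 0.0282 0.74
origin u 0.0283 z 0.0266 0.54
```

It's standing. Shift back 17 mm, go down 21 mm and grip.

>>> carry_out(
  motion=[
    [-0.005,0,0,0,0.56],
    [-0.006,0,0,0,0.56],
    [-0.006,0,0,0,0.56],
    [0,0,0,0,0.56],
    [0,0,0.006,0,0.56],
    [0,0,0.007,0,0.56],
    [0,0,0.006,0,0.56],
    [0,0,0.002,0,0.56],
    [0,0,0,0,0.56],
    [0,0,0,0,0.4],
    [0,0,0,0,0.4],
    [0,0,0,0,0.4],
    [0,0,0,0,0.4],
  ],
)

```text
t: 45.7
position: [0.527, -0.3873, 0.0484]
tool_rot: [3.141, 0.0, -1.304]
force: [0.2, 1.0, -2.1]
grip_width: 0.457
gripper_force: 60.4
```

```bash
python3 th.py
```

```text
t45.7 pos [ 0.527  -0.3873  0.0484] yaw -74.72 rp [180.   0.] F [ 0.2  1.  -2.1] M [0.1  0.07 0.02] w 0.457 gf 60
local u 0.017134499227857508
origin u 0.0313 z 0.0306 0.5
origin u 0.0295 z 0.0284 0.63
origin u 0.0311 z 0.0290 0.76
origin u 0.0286 z 0.0256 0.68
```

Gripped. Lift and turn.

>>> carry_out(
  motion=[
    [0,0,-0.006,0,0.4],
    [0,0,-0.01,0,0.4],
    [0,0,-0.02,0,0.4],
    [0,0,-0.03,0,0.4],
    [0,0,-0.03,0,0.4],
    [0,0,-0.03,0,0.4],
    [0,0,-0.03,0,0.4],
    [0,0,-0.02,0,0.4],
    [0,0,0,-5,0.4],
    [0,0,0,-7,0.4],
    [0,0,0,-7,0.4],
    [0,0,0,-7,0.4],
    [0,0,0,-7,0.4],
    [0,0,0,-7,0.4],
    [0,0,0,-7,0.4],
    [0,0,0,-7,0.4],
    [0,0,0,-7,0.4],
    [0,0,0,-5,0.4],
    [0,0,0,-3.4,0.4],
    [0,0,0,0,0.4],
  ],
)

```text
t: 47.77
position: [0.5276, -0.3878, 0.2259]
tool_rot: [3.14, -0.002, -0.09]
force: [0.9, 0.2, -1.1]
grip_width: 0.459
gripper_force: 61.6
```

Run:
```python
from h import *
s=st(); print(d(s["position"],sc(-.042,-.105,.100),-5.32))
```

```text
t47.8 pos [ 0.5276 -0.3878  0.2259] yaw -5.17 rp [ 1.799e+02 -1.000e-01] F [ 0.9  0.2 -1.1] M [ 0.02 -0.   -0.02] w 0.459 gf 62
[-0.0732 -0.5526  0.1259]
```

>>> carry_out(
  motion=[
    [-0.0023,-0.0175,0,0,0.4],
    [-0.00385,-0.0291,0,0,0.4],
    [-0.00385,-0.0291,0,0,0.4],
    [-0.00385,-0.0291,0,0,0.4],
    [-0.00385,-0.0291,0,0,0.4],
    [-0.00385,-0.0291,0,0,0.4],
    [-0.00385,-0.0291,0,0,0.4],
    [-0.00385,-0.0291,0,0,0.4],
    [-0.00385,-0.0291,0,0,0.4],
    [-0.00385,-0.0291,0,0,0.4],
    [-0.00385,-0.0291,0,0,0.4],
    [-0.00385,-0.0291,0,0,0.4],
    [-0.00385,-0.0291,0,0,0.4],
    [-0.00385,-0.0291,0,0,0.4],
    [-0.00385,-0.0291,0,0,0.4],
    [-0.00385,-0.0291,0,0,0.4],
    [-0.00385,-0.0291,0,0,0.4],
    [-0.00385,-0.0291,0,0,0.4],
    [-0.00385,-0.0291,0,0,0.4],
    [-0.0015,-0.0116,0,0,0.4],
  ],
)

```text
t: 49.43
position: [0.506, 0.173, 0.2256]
tool_rot: [-3.14, -0.002, -0.094]
force: [0.0, 0.6, -1.7]
grip_width: 0.459
gripper_force: 61.6
```

>>> carry_out(
  motion=[
    [0,0,0,0,0.4],
    [0,0,0.02,0,0.4],
    [0,0,0.02,0,0.4],
    [0,0,0.02,0,0.4],
    [0,0,0.02,0,0.4],
    [0,0,0.02,0,0.4],
    [0,0,0.015,0,0.4],
    [0,0,0.008,0,0.4],
    [0,0,0,0,0.4],
    [0,0,0,0,0.4],
  ],
)

```text
t: 50.27
position: [0.506, 0.1693, 0.1019]
tool_rot: [3.141, -0.0, -0.094]
force: [0.7, -0.2, -1.1]
grip_width: 0.458
gripper_force: 61.8
```

Run:
```python
from h import *
s=st(); print(d(s["position"],sc(-.042,-.105,.092),-5.32)); p=optics.read_camera("side"); blk(p)
for m in models.regions_of("block1",p):
    ys,xs=np.nonzero(m["pixels"])
    if len(xs)<400 and ys.mean()<230: print([(onplane(p,(xs[ys==y].min(),y),-.125).round(4)) for y in sorted(set(ys))[::3]])
print([ (q["point"],q["conf"]) for q in models.tip_of("block1",p) if q["point"][1]>-.1])
```

```text
t50.3 pos [0.506  0.1693 0.1019] yaw -5.38 rp [180.  -0.] F [ 0.7 -0.2 -1.1] M [-0.09 -0.03  0.02] w 0.458 gf 62
[-0.0001  0.0001  0.0099]
0.64 102 [314.5 223.5] [11. 17.] 90.0
0.62 57 [301.  210.5] [7. 8.] 90.0
[array([-0.0191,  0.0589]), array([-0.0226,  0.0482]), array([-0.0228,  0.0373]), array([-0.0198,  0.0262])]
[array([-0.0438,  0.0991]), array([-0.0505,  0.0889]), array([-0.0476,  0.0781])]
[([0.4954, 0.1687, 0.0961], 0.57), ([0.5438, 0.0724, 0.0827], 0.51)]
```

>>> carry_out(
  motion=[
    [0,0,0.004,0,0.4],
    [0,0,0.003,0,0.4],
    [0,0,0.001,0,0.4],
    [0,0,0.001,0,0.4],
    [0,0,0,0,0.4],
  ],
)

```text
t: 50.88
position: [0.5055, 0.1699, 0.0923]
tool_rot: [3.141, 0.0, -0.093]
force: [-0.6, 0.2, -1.4]
grip_width: 0.457
gripper_force: 61.9
```

>>> carry_out(
  motion=[
    [0,0,0.001,0,0.4],
    [0,0,0,0,0.4],
  ],
)

```text
t: 51.05
position: [0.5057, 0.1699, 0.092]
tool_rot: [3.142, 0.0, -0.093]
force: [-2.5, -1.7, 5.9]
grip_width: 0.461
gripper_force: 62.9
```

>>> carry_out(
  motion=[
    [0,0,0,0,0.48],
    [0,0,0,0,0.5],
    [0,0,0,0,0.55],
    [0,0,0,0,0.65],
    [0,0,0,0,0.65],
    [0,0,-0.01,0,0.65],
    [0,0,-0.02,0,0.65],
    [0,0,-0.02,0,0.65],
    [0,0,-0.02,0,0.65],
    [0,0,-0.02,0,0.65],
    [0,0,0,0,0.65],
  ],
)

```text
t: 51.97
position: [0.5079, 0.1706, 0.1859]
tool_rot: [-3.139, -0.006, -0.093]
force: [0.7, -0.1, 0.4]
grip_width: 0.646
gripper_force: 0.0
```

Run:
```python
from h import *
s=st()
for i in range(2):
    p=optics.read_camera("side")
    for m in models.regions_of("block1",p):
        ys,xs=np.nonzero(m["pixels"])
        if 40<len(xs)<400 and ys.mean()<230:
            print(m["conf"],len(xs),cv2.minAreaRect(np.c_[xs,ys].astype(np.float32)))
            for y in sorted(set(ys))[::4]: print(y,onplane(p,(xs[ys==y].min(),y),-.125).round(4),onplane(p,(xs[ys==y].max()+1,y),-.125).round(4))
v=s["position"][:2]-S[:2]; c,w=np.cos(S[2]),np.sin(S[2]); print("local",c*v[0]+w*v[1],-w*v[0]+c*v[1])
```

```text
t52.0 pos [0.5079 0.1706 0.1859] yaw -5.32 rp [-179.9   -0.3] F [ 0.7 -0.1  0.4] M [ 0.02 -0.05 -0.03] w 0.646 gf 0
0.61 166 ((300.5, 206.5), (21.0, 7.0), 90.0)
196 [-0.0428  0.1372] [-0.027   0.1365]
200 [-0.0495  0.1237] [-0.0242  0.1226]
204 [-0.0499  0.1099] [-0.0245  0.1087]
208 [-0.0503  0.0959] [-0.0248  0.0947]
212 [-0.0507  0.0818] [-0.0251  0.0806]
216 [-0.0479  0.0674] [-0.0254  0.0663]
0.7 168 ((300.5, 206.5), (21.0, 7.0), 90.0)
196 [-0.0459  0.1373] [-0.027   0.1365]
200 [-0.0495  0.1237] [-0.0242  0.1226]
204 [-0.0499  0.1099] [-0.0245  0.1087]
208 [-0.0503  0.0959] [-0.0248  0.0947]
212 [-0.0507  0.0818] [-0.0251  0.0806]
216 [-0.0479  0.0674] [-0.0254  0.0663]
local -0.04019398838043872 -0.10339054725626824
```

Upright. Tip it the same way.

>>> carry_out(
  motion=[
    [-0.013,0,0,0,0],
    [-0.015,0,0,0,0],
    [0,0,0,0,0],
    [0,0,0.02,0,0],
    [0,0,0.02,0,0],
    [0,0,0.02,0,0],
    [0,0,0.012,0,0],
    [0,0,0.005,0,0],
    [0,0,0,0,0],
    [0.003,0,0,0,0],
    [0.003,0,0,0,0],
    [0.003,0,0,0,0],
    [0.003,0,0,0,0],
    [0.003,0,0,0,0],
    [0.003,0,0,0,0],
    [0,0,0,0,0],
  ],
)

```text
t: 53.5
position: [0.4966, 0.1708, 0.1047]
tool_rot: [-3.141, -0.001, -0.093]
force: [-0.2, 0.4, -0.4]
grip_width: -0.001
gripper_force: 0.1
```

>>> carry_out(
  motion=[
    [0.003,0,0,0,0],
    [0.003,0,0,0,0],
    [0.003,0,0,0,0],
    [0.003,0,0,0,0],
    [0.003,0,0,0,0],
    [0.002,0,0,0,0],
    [0,0,0,0,0],
    [0,0,0,0,0],
  ],
)

```text
t: 54.17
position: [0.5127, 0.1692, 0.1044]
tool_rot: [3.142, 0.0, -0.093]
force: [-0.6, -0.9, -0.6]
grip_width: -0.001
gripper_force: 0.0
```

>>> carry_out(
  motion=[
    [0,0,-0.02,0,0],
    [0,0,-0.03,0,0],
    [0,0,-0.03,0,0],
    [0,0,-0.03,0,0.3],
    [0,0,-0.025,0,0.6],
    [0,-0.03,0,0,0.6],
    [0,-0.04,0,0,0.6],
    [0,-0.04,0,0,0.6],
    [0,-0.04,0,0,0.6],
    [0,-0.02,0,0,0.6],
    [0,0,0,0,0.6],
  ],
)

```text
t: 55.08
position: [0.5282, 0.3426, 0.2392]
tool_rot: [-3.14, -0.0, -0.09]
force: [-1.4, -0.8, 0.7]
grip_width: 0.596
gripper_force: 0.0
```

Run:
```python
from h import *
s=st()
for n in("top","side"):
    p=optics.read_camera(n)
    if n=="top": pt=p
    for q in models.tip_of("block1",p):
        a=np.array(q["point"])
        if a[1]>-.1: v=a[:2]-S[:2]; c,w=np.cos(S[2]),np.sin(S[2]); print(n,a,"local",c*v[0]+w*v[1],-w*v[0]+c*v[1],q["conf"])
A=cv2.resize(pt["pixels"][170:310,180:310],(390,420)); B=cv2.resize(p["pixels"][150:290,260:390],(390,420))
cv2.imwrite("pics/fin.png",np.hstack([A,B])[:,:,::-1])
H=sc(.001,.069,.144); print(d(s["position"],H,-5.32))
```

```text
t55.1 pos [0.5282 0.3426 0.2392] yaw -5.15 rp [-179.9   -0. ] F [-1.4 -0.8  0.7] M [-0.02  0.04  0.02] w 0.596 gf 0
top [0.5547 0.1637 0.0848] local 0.007054592124166918 -0.10590223194041586 0.92
top [0.5426 0.0734 0.0821] local 0.003383577204440741 -0.1969353228989192 0.66
side [0.5539 0.1665 0.0821] local 0.0059982958017000855 -0.10318851897122713 0.67
side [0.542  0.0755 0.0833] local 0.0025913549625907004 -0.19490003817202764 0.62
[0.0369 0.0008 0.0952]
```

View pics/fin.png

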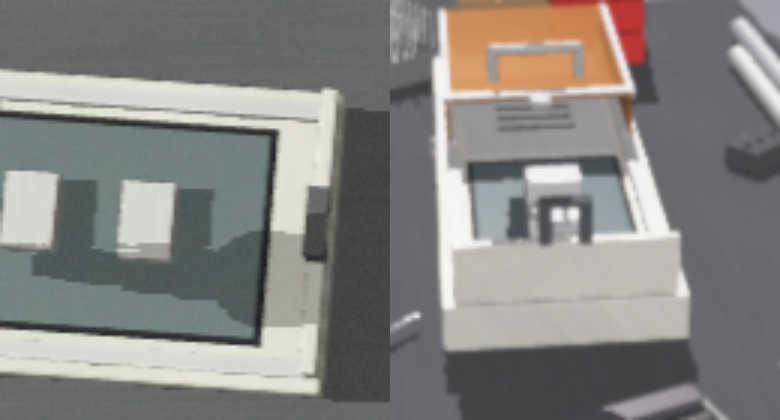

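Both blocks lie flat, plain face up, side by side well inside the glass (left crop px (30,210) and (147,218)). Now the hood.

>>> carry_out(
  motion=[
    [0.0123,0,0,0,0.6],
    [0.0123,0,0,0,0.6],
    [0.0123,0.0008,0,0,0.6],
    [0,0,0.02,0,0.6],
    [0,0,0.02,0,0.6],
    [0,0,0.02,0,0.6],
    [0,0,0.02,0,0.6],
    [0,0,0.014,0,0.6],
    [0,0,0,0,0.6],
    [0,0,0,0,0],
    [0,0,0,0,0],
    [0,0,0,0,0],
    [0,0,0,0,0],
    [0,0,0,0,0],
    [0,0,0,0,0],
  ],
)

```text
t: 56.53
position: [0.5663, 0.3348, 0.1471]
tool_rot: [-3.14, -0.003, -0.093]
force: [2.7, -0.4, 6.0]
grip_width: 0.116
gripper_force: 58.8
```

>>> carry_out(
  motion=[
    [0,0.005,0,0,0],
    [0,0.01,0,0,0],
    [0,0.015,0,0,0],
    [0,0.015,0,0,0],
    [0,0.015,0,0,0],
    [0,0.015,0,0,0],
    [0,0.015,0,0,0],
    [0,0.015,0,0,0],
    [0,0.015,0,0,0],
    [0,0.015,0,0,0],
    [0,0.015,0,0,0],
    [0,0.015,0,0,0],
    [0,0.015,0,0,0],
    [0,0.015,0,0,0],
    [0,0.015,0,0,0],
    [0,0.015,0,0,0],
    [0,0.015,0,0,0],
    [0,0.015,0,0,0],
    [0,0.015,0,0,0],
    [0,0.01,0,0,0],
  ],
)

```text
t: 58.2
position: [0.5419, 0.0547, 0.1471]
tool_rot: [-3.14, -0.006, -0.093]
force: [8.7, 2.0, 1.9]
grip_width: 0.117
gripper_force: 58.8
```

Run:
```python
from h import *
s=st(); v=s["position"][:2]-S[:2]; c,w=np.cos(S[2]),np.sin(S[2]); print("local",c*v[0]+w*v[1],-w*v[0]+c*v[1], "hood",-w*v[0]+c*v[1]+.261)
```

```text
t58.2 pos [0.5419 0.0547 0.1471] yaw -5.33 rp [-179.9   -0.4] F [8.7 2.  1.9] M [ 0.25 -1.25  0.08] w 0.117 gf 59
local 0.00437205445423468 -0.21561738458813354 hood 0.04538261541186647
```

>>> carry_out(
  motion=[
    [-0.001,0.006,0,0,0],
    [-0.001,0.006,0,0,0],
    [-0.001,0.006,0,0,0],
    [0,0.006,0,0,0],
    [0,0.005,0,0,0],
    [0,0.003,0,0,0],
    [0,0.003,0,0,0],
    [0,0.003,0,0,0],
    [0,0.002,0,0,0],
    [0,0,0,0,0],
  ],
)

```text
t: 59.03
position: [0.5385, 0.0163, 0.1471]
tool_rot: [-3.14, -0.013, -0.092]
force: [20.4, -3.7, -8.4]
grip_width: 0.116
gripper_force: 59.4
```

>>> carry_out(
  motion=[
    [0,0.002,0,0,0],
    [0,0.002,0,0,0],
    [0,0.002,0,0,0],
    [0,0,0,0,0],
    [0,0,0,0,0],
  ],
)

```text
t: 59.45
position: [0.5379, 0.0094, 0.1471]
tool_rot: [-3.141, -0.013, -0.092]
force: [20.6, -3.5, -9.2]
grip_width: 0.115
gripper_force: 59.4
```

Run:
```python
from h import *
s=st(); v=s["position"][:2]-S[:2]; c,w=np.cos(S[2]),np.sin(S[2]); print("local",c*v[0]+w*v[1], "hood",-w*v[0]+c*v[1]+.261)
```

```text
t59.5 pos [0.5379 0.0094 0.1471] yaw -5.30 rp [-180.    -0.7] F [20.6 -3.5 -9.2] M [-0.5  -3.06  0.06] w 0.115 gf 59
local 0.0046257300147452725 hood -6.360734214028163e-05
```

>>> carry_out(
  motion=[
    [0.002,0,0,0,0],
    [0.002,0,0,0,0],
    [0.002,0,0,0,0],
    [0,0.001,0,0,0],
    [0,0.001,0,0,0],
    [0,0.001,0,0,0],
    [0,0,0,0,0],
  ],
)

```text
t: 60.03
position: [0.5379, 0.0092, 0.147]
tool_rot: [-3.137, -0.001, -0.094]
force: [-2.8, 16.4, 12.8]
grip_width: 0.115
gripper_force: 61.8
```

>>> carry_out(
  motion=[
    [0,0.001,0,0,0],
    [0,0.001,0,0,0],
    [0,0,0,0,0],
  ],
)

```text
t: 60.28
position: [0.5379, 0.0091, 0.147]
tool_rot: [-3.133, -0.001, -0.095]
force: [-2.8, 28.1, 12.7]
grip_width: 0.114
gripper_force: 61.9
```

The hood is against a hard stop after 330 mm of travel, so it's shut and past the catch. Relax, release and back off.

>>> carry_out(
  motion=[
    [0,-0.002,0,0,0],
    [0,-0.0025,0,0,0],
    [0,0,0,0,0],
    [0,0,0,0,0.4],
    [0,0,0,0,0.5],
    [0,0,0,0,0.5],
    [0,0,-0.02,0,0.5],
    [0,0,-0.03,0,0.5],
    [0,0,-0.03,0,0.5],
    [0,0,-0.03,0,0.5],
    [-0.03,0,0,0,0.5],
    [-0.04,0,0,0,0.5],
    [-0.04,0,0,0,0.5],
    [-0.04,0,0,0,0.5],
    [0,0,0,0,0.5],
    [0,0,0,0,0.5],
  ],
)

```text
t: 61.62
position: [0.3867, 0.0228, 0.2555]
tool_rot: [-3.142, -0.0, -0.093]
force: [1.0, 0.1, -0.1]
grip_width: 0.496
gripper_force: 0.0
```

Run:
```python
from h import *
st(); c,w=np.cos(S[2]),np.sin(S[2])
for n in("top","side"):
    p=optics.read_camera(n)
    for q in ("hood_grip","block1","spanner","caliper","ring_gauge"):
        for r in models.tip_of(q,p):
            a=np.array(r["point"]); v=a[:2]-S[:2]
            if r["conf"]>.4: print(n,q,a,"local",(c*v[0]+w*v[1]).round(4),(-w*v[0]+c*v[1]).round(4),r["conf"])
```

```text
t61.6 pos [0.3867 0.0228 0.2555] yaw -5.30 rp [-180.   -0.] F [ 1.   0.1 -0.1] M [ 0.01 -0.03 -0.01] w 0.496 gf 0
top block1 [ 6.256e-01 -5.232e-01  3.000e-04] local 0.1414 -0.7833 0.92
top block1 [ 7.364e-01 -3.869e-01  5.000e-04] local 0.239 -0.6373 0.87
top block1 [ 0.4919 -0.5334 -0.0007] local 0.0092 -0.8058 0.73
top spanner [ 7.513e-01 -2.137e-01  6.000e-04] local 0.2378 -0.4634 0.87
top caliper [ 3.214e-01  2.878e-01 -3.000e-04] local -0.2368 -0.004 0.8
top ring_gauge [ 0.3086 -0.2896 -0.0022] local -0.1959 -0.5801 0.9
top ring_gauge [ 0.5266 -0.0583  0.136 ] local -0.0003 -0.3296 0.41
side hood_grip [0.5322 0.0068 0.1575] local -0.0008 -0.2642 0.95
side block1 [ 6.300e-01 -5.238e-01  3.000e-04] local 0.1458 -0.7835 0.83
side block1 [ 0.4942 -0.5286  0.0026] local 0.011 -0.8008 0.63
side block1 [ 0.7417 -0.3791  0.0021] local 0.2436 -0.629 0.57
side spanner [ 0.7473 -0.2132 -0.0048] local 0.2338 -0.4633 0.71
side caliper [ 0.3167  0.2845 -0.0014] local -0.2411 -0.0077 0.6
side ring_gauge [ 3.148e-01 -2.900e-01  3.000e-04] local -0.1897 -0.5799 0.66
```

Run:
```python
from h import *
p=optics.read_camera("top"); im=p["pixels"].astype(int).copy()
rows=[]
for y in np.arange(-.27,-.02,.01):
    rows.append(" ".join("%3d"%im[int(round(v)),int(round(u))].sum().__floordiv__(3) for u,v in proj(p,np.array([sc(x,y,.084) for x in np.arange(-.07,.075,.01)]))))
print("\n".join(rows))
```

```text
102 109 111 107 110 110 109 109 110 108 108 106 106 105 106
 54  60 100  94 109 109 108 108 107 105 107  98 111  91 107
140 120 117  99 203 217 211 220 195 213 190 202 215 190 175
208 202 191 175 114 107 110 107 109 109 107 108 105 105 102
209 199 189 174 108 108 109 105 107 109 105 109 106 106 106
191 198 180 156 110 108 109 108 106 108 110 105 103 105 104
204 195 172 111 108 108 108 109 113 109 110 109 110 109 104
204 190 169 110 110 109 110 112 112 112 110 108 111 110 105
201 189 166 108 109 109 106 110 111 114 112 110 112 110 107
199 187 152 106 108 108 108 109 111 112 108 113 112 103 108
200 181 149 110 108 107 110 109 106 105 107 104 103 105 107
195 181 144 109 105 106 106 108 108 106 107 107 107 103 106
194 179 108 107 108 104 109 105 106 106 106 106 101 105 108
194 170 110 110 107 107 109 108 107 108 107 106 109 107 104
192 169 109 107 108 107 106 106 108 107 107 108 103 106 104
190 168 111 105 106 114 111 112 110 112 110 104 106 102 104
188 155 108 104 108 110 112 113 109 112 112 104 102 105 106
181 150 109 107 108 108 113 111 112 111 115 106 106 106 106
180 137 108 104 110 111 111 111 109 110 111 105 105 103 105
180 104 111 112 112 111 108 110 109 111 106 108 107 111 107
 98 126 108 109 107 109 108 109 108 107 109 107 108 108 110
183 156 110 110 108 110 108 110 110 105 109 111 107 109 108
180 121 111 110 112 109 105 109 112 108 108 110 108 110 107
164 112 112 105 111 108 111 109 107 111 105 107 108 109 110
114 112 110 112 110 109 107 108 110 106 108 107 109 108 109
```

Faint bright patches show through the hood where both blocks were laid, and the bystanders haven't moved. Handing in.

```bash
python3 -c "
from bench import ctrl; print(ctrl.job_done())"
```

```text
the job is handed in; nothing more can be done
None
```

I've handed the job in: the hood went right back, both blocks that were there lie ports down on the glass, and I pushed the hood shut to its hard stop after the full 330 mm (I inferred the click from that travel), with the bystanders unmoved and no verdict returned.

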